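# Set a press stop with a setting block and rack the dies

## Robot

A 6-joint arm with a two-finger parallel gripper is mounted at the origin on the work surface. World frame = base frame: x ahead of the robot, y to its left, z up, the work surface at z = 0. Lengths are in mm, angles in rad, forces in N, time in s.
With the tool pointing down it reaches from about 200 to 875 mm from the base axis. Payload 3.4 kg.
Tool frame: the origin (TCP) lies at the very end of the fingers, on their centre line; the grasp point (between the pads) lies 19 mm behind it (env.grasp_offset is the distance from the TCP to the grasp point, in mm); z points along the fingers, y is the line along which they close (so a half turn about z gives the same grasp; the last joint's range is limited). The gripper opens to 94 mm and grips with 3 to 60 N. Pads are 16 mm wide; open, the fingers measure 119 mm over their backs; the gripper's body (75 mm by 177 mm) begins 78 mm behind the grasp point.
Start: joints at [-1.24, 0.276, 1.505, -0, 1.361, -0.121], TCP at [251.042, -517.343, 205.493] pointing down, gripper open.
Joint ranges: [-2.89, 2.89], [-0.75, 2.08], [0.22, 2.7], [-1.18, 4.32], [0.11, 2.71], [-2.7, 2.7]. Speed limits (rad/s): [2.57, 2.57, 3.14, 3.14, 3.14, 3.14].

## Interface

Orientations are given as a 3x3 rotation matrix whose columns are the frame's x, y, z axes.
In Python, from cell import env, imaging gives the robot as it stands.
- The arm moves only by the shell command python3 -m jog 'ROWS' [OPENING]. ROWS is JSON, a list of rows, each an object with "dp": the shift along the tool's x, y, z in cm, a list of three; "turn": the turn about the tool's z in rad. In form: [{"dp": [tx, ty, tz], "turn": turn}, ...]. A call has 1 to 5 rows; each row shifts and turns the commanded pose from where the row before left it, along the tool's axes as they then stand; what a row does not reach is not made up. A row lasts 1/10 s, in which the tool goes at most 50 mm and 8.59 degrees, less where a joint would pass 70% of its speed; a pose out of reach is approached as far as the arm can. A call with a gripper value outside its range is refused whole. OPENING is the finger opening in cm, from 0 to 9.4, set as the call begins (- or left out, the last holds). The fingers move at their own pace and stop on an object; the grip force is fixed at half the most. Time passes only in rows, so rows that do not move let the fingers close. It gives the time, the measured TCP pose, the force, the opening and the grip force at its end, in the units of the state.
- env.get_state(): the state, without advancing time (a new reading comes with each control period).
- imaging.grab_frame(name): name is "side" or "top" or "wrist"; returns the picture (400x640x3 uint8, red, green, blue); there is no depth.
- imaging.calibration(name): a dict with "fx", "fy", "cx", "cy" (pixels), "world_to_cam" (4x4, takes a point from world to camera coordinates); the wrist camera has in their place "hand_eye" (4x4, takes a point from camera to tool coordinates, whose origin is the TCP and whose axes are the flange's). Camera axes: x right, y up, looking along -z (the intrinsics and any distortion apply to the point x, -y, -z); pixel columns grow to the right and rows downward; lengths in mm; the calibration is good to about 2 mm. A picture is of the moment at which its call begins: read the wrist's pose just before it. calibration takes no time and is no camera call.
- env.finish_job(): hands the job in; it is judged then, once.
The state is a dict: "t": time; "q": joint angles; "dq": joint speeds; "joint_torque": joint torques, N m; "position": TCP position; "ee_rot": TCP orientation; "contact_force": force on the tool from outside, world axes, zero at the start; "wrist_torque": the same for the moment, N m; "grip_width": finger opening in mm; "gripper_force": force on a finger pad.
Only numpy, scipy, OpenCV 4.12 (cv2) and the standard library are available. Lean on these libraries where they do the work, as an engineer would, in place of code of your own. Each camera call takes 0.05 s, during which the arm holds its last target. There are 200 camera calls.

## Task

Get the little coining press ready: lay the setting block flat on the anvil under the stop's white nose and let go, then turn the stop screw down with the driver only until the nose just drags on the block, and lift the driver off. Slide the block out without disturbing that setting and lay it back along the middle of its cork pad, and stand the driver back in its holder. Also set all the steel dies upright on the shelf in a neat, square row, one per white place, starting at the red end stop and leaving no place empty between them; leave the jar and the tin alone.

Things in the scene. Friction and masses are not known exactly. Their poses are not given: they have to be found in the camera images.
- press: Fixed blue C-shaped press frame. Origin on the table top directly under the stop screw's axis, z up. Foot 190 x 100 x 25 mm (x from -105 to +85 mm); its open side is -x. Column at x from +45 to +85 mm; overhead arm 46 mm wide, x from -20 to +85 mm, z from 78 to 100 mm. Nothing obstructs the anvil's -x side.
- anvil (a point): Point on the flat top of the press foot (the anvil), under the screw axis, 25 mm above the table.
- stop_screw (a joint): Angle of the vertical stop screw in rad, 0 to 8, starting at 1 to 3.5. It grows clockwise seen from above; each rad lowers the screw, its head and its nose by 2 mm. At 0 the free nose tip is 32 mm above the anvil, 12 mm above the top of the block lying there. Stays where left (friction 0.08 N m). Turn it with the driver only: the fingers must not touch it.
- slot (a point): Middle of the floor of the slot in the screw head, on the screw axis; x axis along the slot. Slot 7 mm wide, 8 mm deep, open at both ends, between two brass cheeks 26 mm long on a dark disc 32 mm across. 122 mm above the table at screw angle 0, lower by 2 mm per rad. The driver's blade turns about 0.2 rad idle either way in it.
- nose_tip (a point): Lowest point of the stop's white plastic nose (round end, 14 mm thick), on the screw axis. The nose is carried by the screw and sprung: it yields upwards 1 mm per 6 N, at most 5 mm. 'Just drags' means it presses on the block with 1 to 15 N (yielding 0.2 to 2.5 mm): the block still slides but is felt to rub.
- block: Loose setting block, aluminium bar 120 x 25 x 20 mm, red band round its middle, 0.16 kg. Origin: middle of its underside; x along its length. Starts on the cork pad. On the anvil the nose must be above its top face (within 10 mm of its centre line and within 55 mm of its middle along the length).
- pad: Fixed cork pad 150 x 50 x 6 mm, the setting block's home. Origin: middle of its underside, x along its length.
- driver: Loose flat-bladed driver standing upright, blade down, 136 mm long, 90 g. Origin: middle of the blade's lower edge, z up. Blade 16 mm (along x) by 4 mm (along y), 12 mm high; shank 9 mm thick; black flange 36 mm across at z 60 to 66 mm; square orange handle 24 x 24 mm at z 66 to 136 mm, sides parallel to the blade.
- driver_stand: Fixed wooden driver holder 60 x 60 x 70 mm with a square 23 mm hole through its top. Origin: middle of its underside. The driver hangs in it by its flange on the top face, any turn about its axis, blade edge 10 mm above the table.
- shelf: Fixed low grey shelf 120 (x) x 270 (y) x 20 mm. Origin: middle of its underside; row along y. Red end stop 18 mm high above the top at its -y end.
- place1 (a point): Middle of white marked place 1 (38 mm square) on the shelf's top, 20 mm above the table. Places follow one another at 46 mm along the shelf's +y; place 1 is next to the red end stop.
- place2 (a point): Middle of white marked place 2 (38 mm square) on the shelf's top, 20 mm above the table. Places follow one another at 46 mm along the shelf's +y; place 1 is next to the red end stop.
- place3 (a point): Middle of white marked place 3 (38 mm square) on the shelf's top, 20 mm above the table. Places follow one another at 46 mm along the shelf's +y; place 1 is next to the red end stop.
- place4 (a point): Middle of white marked place 4 (38 mm square) on the shelf's top, 20 mm above the table. Places follow one another at 46 mm along the shelf's +y; place 1 is next to the red end stop.
- place5 (a point): Middle of white marked place 5 (38 mm square) on the shelf's top, 20 mm above the table. Places follow one another at 46 mm along the shelf's +y; place 1 is next to the red end stop.
- die1: Loose steel coining die, 38 x 38 x 36 mm, 0.25 to 0.5 kg, brass medallion on top. Origin: middle of its underside. Starts upright on the dark slate slab (6 mm thick). Three to five dies are present.
- die2: Loose steel coining die, 38 x 38 x 36 mm, 0.25 to 0.5 kg, brass medallion on top. Origin: middle of its underside. Starts upright on the dark slate slab (6 mm thick). Three to five dies are present.
- die3: Loose steel coining die, 38 x 38 x 36 mm, 0.25 to 0.5 kg, brass medallion on top. Origin: middle of its underside. Starts upright on the dark slate slab (6 mm thick). Three to five dies are present.
- die4: Loose steel coining die, 38 x 38 x 36 mm, 0.25 to 0.5 kg, brass medallion on top. Origin: middle of its underside. Starts upright on the dark slate slab (6 mm thick). Three to five dies are present.
- die5: Loose steel coining die, 38 x 38 x 36 mm, 0.25 to 0.5 kg, brass medallion on top. Origin: middle of its underside. Starts upright on the dark slate slab (6 mm thick). Three to five dies are present.
- jar: Bystander: loose green glass jar, 60 mm across, 65 mm high. Leave it alone.
- tin: Bystander: loose red tin, 64 mm across, 50 mm high. Leave it alone.
- stop_nose: The stop's sprung white nose (see nose_tip); origin at its tip.
Things that resemble listed ones, but are neither listed nor needed, are in the scene too. There is more than one size of the block; the job needs the largest.

How it is judged:
By the outcome, as a careful person would: the job done as asked, in the order asked, and still so for the second after the job is handed in, with the robot touching nothing.
Of die1, die2, die3, die4, die5 only 3 to 5 are there at a start; the rules pass over those that are not, and their reading is None.
At some moment in a run one of die1, die2, die3, die4, die5 may be knocked a few centimetres aside while the robot is not near it.
It also fails if it takes over 210 s, if anything falls off the work surface, if the arm or the gripper's body presses on something with over 40 N, if the wrist force passes 120 N, or if a joint passes its speed limit or range.

## Working session

There is one attempt and no reset: what is moved stays moved. The work goes in short steps, Python scripts to look and compute and a shell command to move; the robot and the scene stay as the last step left them, time stands still between calls to the robot, and variables do not carry over. Pictures are saved under pics/ and viewed, at most 14 in all, crops included, and the job is handed in when it is done.

```bash
ls; mkdir -p pics; cat > look.py <<'E'
import sys,cv2,numpy as np
from cell import env,imaging
def save(cam,name):
    im=imaging.grab_frame(cam); cv2.imwrite(f'pics/{name}.png',cv2.cvtColor(im,cv2.COLOR_RGB2BGR)); return im
E
python3 - <<'E'
from look import *
a=save('top','top0'); b=save('side','side0'); c=save('wrist','wrist0')
np.set_printoptions(precision=4,suppress=True)
for n in ('top','side','wrist'):print(n,imaging.calibration(n))
print(env.get_state())
E
```

```text
pics
top {'fx': 420.29097394204854, 'fy': 420.29097394204854, 'cx': 320.19946916510304, 'cy': 199.4979516843709, 'world_to_cam': array([[  -0.0264,   -0.9996,    0.0127,   13.2318],
       [   0.9802,   -0.0234,    0.1966, -542.648 ],
       [  -0.1962,    0.0176,    0.9804, -940.7963],
       [   0.    ,    0.    ,    0.    ,    1.    ]])}
side {'fx': 406.33305929177317, 'fy': 406.33305929177317, 'cx': 326.7540315395894, 'cy': 203.60574152980342, 'world_to_cam': array([[  -0.7743,   -0.6327,    0.0097,  422.0056],
       [   0.4366,   -0.5232,    0.7319, -313.6252],
       [  -0.458 ,    0.5709,    0.6814, -870.1737],
       [   0.    ,    0.    ,    0.    ,    1.    ]])}
wrist {'fx': 286.96218772828837, 'fy': 286.96218772828837, 'cx': 320.26995279756795, 'cy': 200.4289634983333, 'hand_eye': array([[   0.0001,    0.9603,    0.2791,   81.1352],
       [   1.    ,   -0.0002,    0.0005,    0.5763],
       [   0.0005,    0.2791,   -0.9603, -180.2355],
       [   0.    ,    0.    ,    0.    ,    1.    ]])}
{'t': 0.15, 'q': array([-1.24  ,  0.2764,  1.5058,  0.    ,  1.3607, -0.121 ]), 'dq': array([ 0.    , -0.0021, -0.001 ,  0.0008, -0.0008, -0.0018]), 'joint_torque': array([  0.0016, -40.4926, -23.7432,   0.0702,   0.0316,  -0.0001]), 'position': array([ 250.894 , -516.9154,  204.8223]), 'ee_rot': array([[ 0.8997,  0.4365, -0.0004],
       [ 0.4365, -0.8997,  0.0013],
       [ 0.0002, -0.0014, -1.    ]]), 'contact_force': array([ 0.4451, -0.0924,  0.3955]), 'wrist_torque': array([-0.0037, -0.0383,  0.0676]), 'gripper_force': 0.0, 'grip_width': 93.96059080607199}
```

View pics/top0.png

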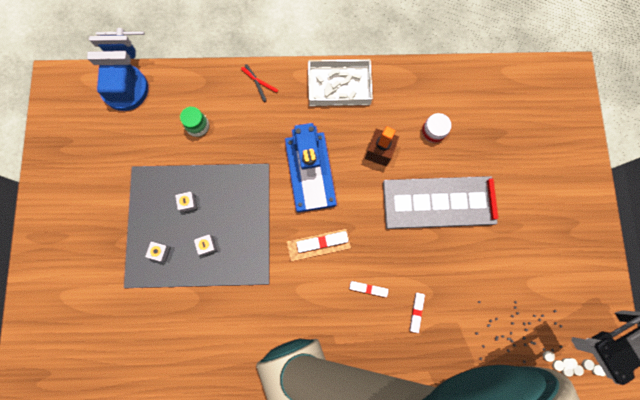

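View pics/side0.png

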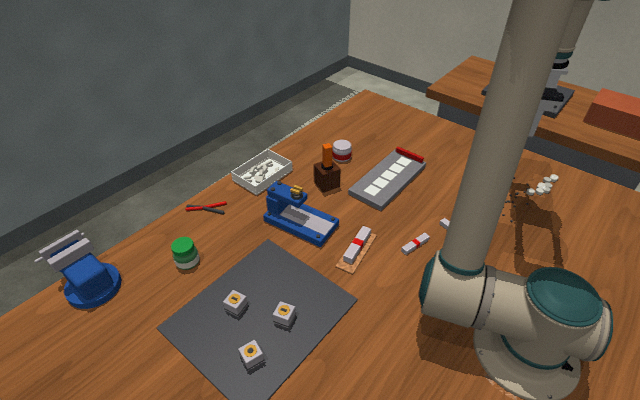

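```bash
cat >> look.py <<'E'
def cam_pose(cam,st=None):
    c=imaging.calibration(cam)
    if cam=='wrist':
        st=st or env.get_state(); T=np.eye(4);T[:3,:3]=st['ee_rot'];T[:3,3]=st['position']
        M=T@c['hand_eye']
    else: M=np.linalg.inv(c['world_to_cam'])
    return c,M
def p2w(cam,uv,z,st=None):
    c,M=cam_pose(cam,st); uv=np.atleast_2d(uv).astype(float)
    d=np.c_[(uv[:,0]-c['cx'])/c['fx'],-(uv[:,1]-c['cy'])/c['fy'],-np.ones(len(uv))]@M[:3,:3].T
    o=M[:3,3]; return o+d*((z-o[2])/d[:,2])[:,None]
def w2p(cam,P,st=None):
    c,M=cam_pose(cam,st); p=(np.atleast_2d(P)-M[:3,3])@M[:3,:3]
    return np.c_[c['cx']+c['fx']*p[:,0]/-p[:,2],c['cy']+c['fy']*p[:,1]/p[:,2]]
def yaw(st): return np.arctan2(st['ee_rot'][1,0],st['ee_rot'][0,0])
def plan(target,tyaw=None,half=np.pi):
    """print turn first, then dp (cm) in the tool axes after the turn"""
    st=env.get_state(); y0=yaw(st); t=0
    if tyaw is not None:
        t=-(tyaw-y0)
        if half: t=(t+half/2)%half-half/2
    y1=y0-t; d=np.array(target,float)-st['position']
    ex=np.array([np.cos(y1),np.sin(y1)]); ey=np.array([np.sin(y1),-np.cos(y1)])
    print('yaw %.3f q6 %.2f turn %.3f dp_cm %.2f %.2f %.2f  w/o-turn dp %.2f %.2f'%(y0,st['q'][5],t,d[:2]@ex/10,d[:2]@ey/10,-d[2]/10,
      d[:2]@[np.cos(y0),np.sin(y0)]/10,d[:2]@[np.sin(y0),-np.cos(y0)]/10))
E
python3 - <<'E'
from look import *
np.set_printoptions(precision=1,suppress=True)
for n,uv,z in [('die',(185,202),42),('die',(156,252),42),('die',(204,245),42),('block',(322,242),26),('padL',(289,246),6),('padR',(351,240),6),('screw',(309,156),116),('driver',(388,134),146),('stand',(380,147),70),('shelf p1',(478,200),20),('p5',(403,203),20),('jar',(192,117),65),('tin',(438,124),50)]:print(n,p2w('top',uv,z))
E
```

```text
die [[546.8 321.5  42. ]]
die [[429.8 384.3  42. ]]
die [[443.3 273.6  42. ]]
block [[444.9  -2.5  26. ]]
padL [[439.2  77.4   6. ]]
padR [[449.9 -73.7   6. ]]
screw [[631.3  23.4 116. ]]
driver [[ 668.8 -152.9  146. ]]
stand [[ 664.1 -146.5   70. ]]
shelf p1 [[ 539.  -389.1   20. ]]
p5 [[ 536.  -203.7   20. ]]
jar [[752.  305.2  65. ]]
tin [[ 727.  -296.9   50. ]]
```

```bash
python3 -m jog '[{"dp":[0,0,-3],"turn":0.15},{"dp":[0,0,-3],"turn":0.15},{"dp":[0,0,-3],"turn":0.15},{"dp":[4,-3,0],"turn":0},{"dp":[4,-3,0],"turn":0}]'; python3 -m jog '[{"dp":[4,-3,0],"turn":0},{"dp":[4,-3,0],"turn":0},{"dp":[4,-3,0],"turn":0},{"dp":[4,-3,0],"turn":0},{"dp":[4,-3,0],"turn":0}]'; python3 -m jog '[{"dp":[0,-3,0],"turn":0},{"dp":[0,0,0],"turn":0},{"dp":[0,0,0],"turn":0}]'
python3 - <<'E'
from look import *
import pickle
st=env.get_state(); save('wrist','w1'); pickle.dump(st,open('w1.pkl','wb')); print(st['position'],yaw(st),st['q'])
E
python3 -m jog '[{"dp":[0,-4.5,0],"turn":0},{"dp":[0,-4.5,0],"turn":0},{"dp":[0,-4.5,0],"turn":0},{"dp":[0,-4.5,0],"turn":0},{"dp":[0,-4.5,0],"turn":0}]';python3 -m jog '[{"dp":[0,-3,0],"turn":0},{"dp":[0,-3,0],"turn":0},{"dp":[0,0,0],"turn":0},{"dp":[0,0,0],"turn":0}]'
python3 - <<'E'
from look import *
import pickle
st=env.get_state(); save('wrist','w2'); pickle.dump(st,open('w2.pkl','wb')); print(st['position'],yaw(st),st['q'])
E
```

```text
t: 0.65
position: [331.2, -457.8, 296.3]
ee_rot: [[1.0, -0.002, 0.001], [-0.002, -1.0, -0.002], [0.001, 0.002, -1.0]]
contact_force: [0.0, -0.1, -1.7]
grip_width: 93.9
gripper_force: 0.0
t: 1.15
position: [531.9, -305.3, 295.3]
ee_rot: [[1.0, 0.002, -0.0], [0.002, -1.0, -0.0], [-0.0, 0.0, -1.0]]
contact_force: [-0.4, 0.0, 0.3]
grip_width: 93.9
gripper_force: 0.0
t: 1.45
position: [530.6, -276.6, 295.3]
ee_rot: [[1.0, 0.003, -0.001], [0.003, -1.0, -0.001], [-0.001, 0.001, -1.0]]
contact_force: [-0.1, 0.1, 0.5]
grip_width: 94.0
gripper_force: 0.0
[ 530.56502789 -276.60538135  295.34532089] 0.0031182029623192673 [-5.96189972e-01  2.77870913e-01  1.28406274e+00 -9.65071851e-04
  1.57967537e+00  9.71479372e-01]
t: 2.0
position: [530.0, -52.1, 295.6]
ee_rot: [[1.0, -0.001, 0.001], [-0.001, -1.0, -0.001], [0.001, 0.001, -1.0]]
contact_force: [0.2, -0.3, 0.3]
grip_width: 94.1
gripper_force: 0.0
t: 2.4
position: [530.2, 6.9, 295.5]
ee_rot: [[1.0, 0.001, 0.0], [0.001, -1.0, -0.001], [0.0, 0.001, -1.0]]
contact_force: [0.8, -0.0, 0.2]
grip_width: 94.1
gripper_force: 0.0
[530.24017825   6.88886808 295.54048822] 0.0011496873934914663 [-1.17266520e-01  1.69522703e-01  1.42792096e+00 -1.33635834e-03
  1.54360203e+00  1.45241636e+00]
```

View both.

View pics/w1.png

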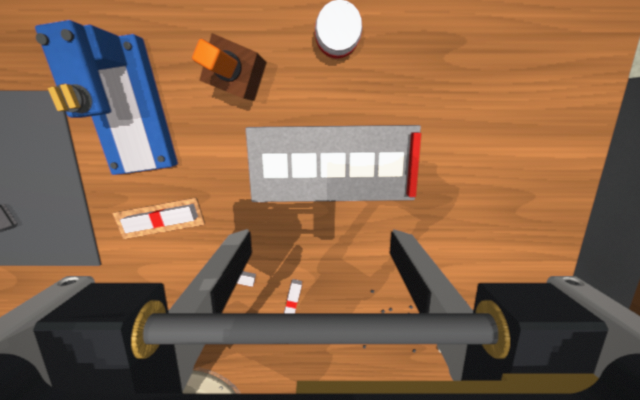

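View pics/w2.png

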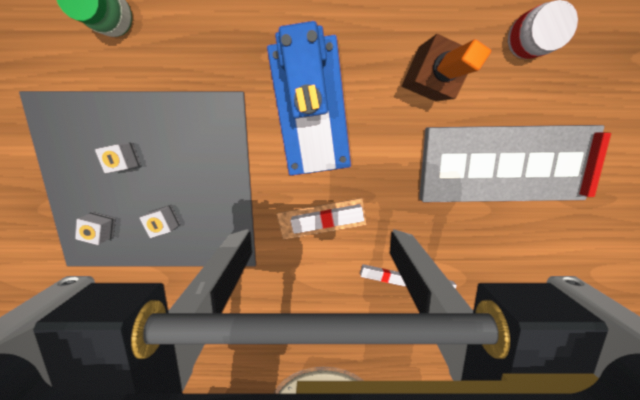

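```bash
cat >> look.py <<'E'
def blobs(im,lo,hi,amin=30,roi=None):
    """HSV blobs -> list of (area, centroid, minAreaRect box)"""
    m=cv2.inRange(cv2.cvtColor(im,cv2.COLOR_RGB2HSV),np.array(lo),np.array(hi))
    if roi is not None: k=np.zeros_like(m);k[roi[1]:roi[3],roi[0]:roi[2]]=1;m=m*k
    n,l,s,c=cv2.connectedComponentsWithStats(m); out=[]
    for i in range(1,n):
        if s[i,4]>=amin:
            pts=np.argwhere(l==i)[:,::-1].astype(np.float32)
            out.append((s[i,4],c[i],cv2.minAreaRect(pts)))
    return out
E
python3 - <<'E'
from look import *
import pickle
np.set_printoptions(precision=1,suppress=True)
for n in ('w1','w2'):
    im=cv2.cvtColor(cv2.imread(f'pics/{n}.png'),cv2.COLOR_BGR2RGB);st=pickle.load(open(n+'.pkl','rb'))
    def show(t,lo,hi,z,amin=30,roi=None):
        for a,c,r in blobs(im,lo,hi,amin,roi):
            b=p2w('wrist',cv2.boxPoints(r),z,st); e=[b[1]-b[0],b[2]-b[1]]; e=max(e,key=np.linalg.norm)
            print(n,t,a,c,p2w('wrist',c,z,st)[0][:2],'size',np.linalg.norm(b[1]-b[0]),np.linalg.norm(b[2]-b[1]),'yaw %.3f'%np.arctan2(e[1],e[0]))
    show('white20',(0,0,185),(180,40,255),20,150,(0,90,640,300))
    show('red26',(0,180,100),(6,255,255),26,20); show('red26',(174,180,100),(180,255,255),26,20)
    show('orange',(8,220,200),(16,255,255),146,50)
    show('brass',(20,120,120),(32,255,255),127,30)
E
```

```text
w1 white20 1703 [133.2 141.1] [574.7  14.6] size 49.098412765844415 119.31393559837684 yaw -2.988
w1 white20 643 [390.4 163.7] [ 540.6 -389. ] size 40.93841697035154 40.142253056502504 yaw -1.568
w1 white20 683 [274.9 165.4] [ 537.3 -204.8] size 42.550072457649215 41.75099724726587 yaw -1.568
w1 white20 684 [303.6 165. ] [ 538.1 -250.7] size 40.97513663312518 41.73106715717042 yaw -3.142
w1 white20 673 [332.4 164.4] [ 539.2 -296.7] size 40.08606499610065 42.55209948343446 yaw -1.568
w1 white20 644 [361.4 164. ] [ 540.1 -342.8] size 39.40103060227648 40.142014448651274 yaw -3.086
w1 white20 417 [176.6 215.7] [451.8 -36.3] size 52.67520085271434 24.889127398089993 yaw -1.378
w1 white20 391 [136.  223.2] [438.2  34.3] size 50.4274169920007 24.960550442489918 yaw -1.384
w1 white20 165 [294.  291.5] [ 306.4 -230. ] size 35.421187251967915 18.000428212868275 yaw -0.240
w1 red26 541 [414.  163.6] [ 541.8 -424.7] size 100.16100604818091 13.794985337954053 yaw 0.007
w1 red26 143 [155.9 219.1] [447.9  -4.2] size 15.992829233860752 26.737706440309537 yaw -2.981
w1 red26 50 [291.1 304.1] [ 283.8
[... 1926 characters left out ...]
4475010452987 24.996930571858396 yaw -2.934
w2 brass 155 [300.8  99.1] [631.4  28.6] size 7.811290062819589 24.62551749859812 yaw -2.947
w2 brass 147 [110.5 158.6] [562.9 260.8] size 18.062860304910004 18.53367327721209 yaw 2.949
w2 brass 120 [154.2 224.4] [477.6 221.5] size 17.370780167757456 18.301885955857507 yaw -2.476
w2 brass 103 [ 86.8 231.9] [467.2 311.1] size 18.169128652672143 17.27159205863919 yaw -1.570
w2 brass 39 [156.3 305.7] [354.8 238.2] size 15.074508892933858 7.047643750547981 yaw -0.159
w2 brass 299 [137.  333.7] [307.  273.9] size 92.42926334469317 19.769987051320076 yaw -0.229
w2 brass 229 [503.9 333.5] [ 307.7 -263. ] size 16.15121214009347 92.42099167122771 yaw -2.892
```

```bash
python3 - <<'E'
from look import *
plan((470,-3,130),1.76)
E
```

```text
yaw 0.000 q6 1.45 turn 1.382 dp_cm -0.20 6.10 16.54  w/o-turn dp -6.03 0.94
```

```bash
python3 -m jog '[{"dp":[-1.5,0.25,4],"turn":0},{"dp":[-1.5,0.25,4],"turn":0},{"dp":[-1.5,0.25,4],"turn":0},{"dp":[-1.5,0.25,4],"turn":0},{"dp":[0,0,0],"turn":-0.147}]' | tail -1; for i in 1 2; do python3 -m jog '[{"dp":[0,0,0],"turn":-0.147},{"dp":[0,0,0],"turn":-0.147},{"dp":[0,0,0],"turn":-0.147},{"dp":[0,0,0],"turn":-0.147},{"dp":[0,0,0],"turn":-0.147}]'|tail -1;done; python3 -m jog '[{"dp":[0,0,0],"turn":-0.147},{"dp":[0,0,0],"turn":0},{"dp":[0,0,0],"turn":0}]'
python3 - <<'E'
from look import *
import pickle
st=env.get_state(); im=save('wrist','w3'); pickle.dump(st,open('w3.pkl','wb')); print(st['position'],yaw(st))
print(w2p('wrist',[448.5,-4.3,26],st))
E
```

```text
gripper_force: 0.0
gripper_force: 0.0
gripper_force: 0.0
t: 4.25
position: [470.3, -3.2, 135.4]
ee_rot: [[-0.189, 0.982, 0.0], [0.982, 0.189, -0.0], [-0.001, 0.0, -1.0]]
contact_force: [-0.1, 0.4, -0.7]
grip_width: 94.1
gripper_force: 0.0
[470.29641356  -3.24757878 135.43939693] 1.760824383268346
[[299.84059931 194.61331095]]
```

View pics/w3.png

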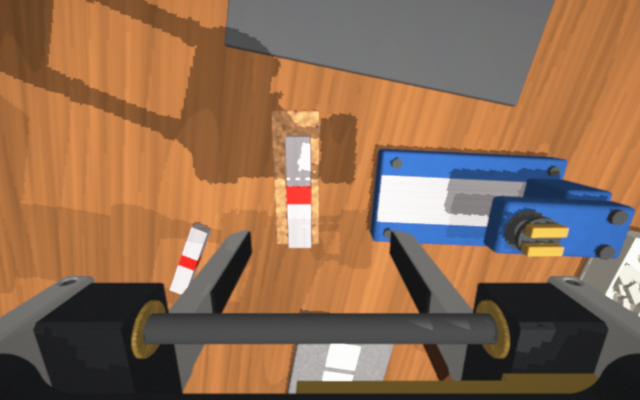

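```bash
python3 - <<'E'
from look import *
import pickle
np.set_printoptions(precision=1,suppress=True)
im=cv2.cvtColor(cv2.imread('pics/w3.png'),cv2.COLOR_BGR2RGB);st=pickle.load(open('w3.pkl','rb'))
cv2.imwrite('pics/w3c.png',cv2.cvtColor(np.hstack([cv2.resize(im[100:260,260:335],None,fx=3.5,fy=3.5,interpolation=cv2.INTER_CUBIC),cv2.resize(im[130:270,365:575],None,fx=2.5,fy=4,interpolation=cv2.INTER_CUBIC)[:560]]),cv2.COLOR_RGB2BGR))
for r in (150,175,195,215,240):
    g=im[r,265:330].astype(int); print(r,g[:,2].tolist())
E
```

```text
150 [50, 48, 48, 49, 49, 51, 54, 62, 75, 78, 81, 81, 82, 84, 87, 87, 86, 85, 87, 98, 131, 169, 179, 179, 180, 181, 180, 179, 178, 176, 176, 176, 179, 180, 181, 190, 225, 249, 251, 252, 252, 252, 253, 252, 244, 181, 126, 122, 124, 125, 124, 126, 127, 115, 84, 58, 51, 51, 50, 51, 50, 52, 53, 54, 54]
175 [49, 50, 52, 52, 54, 53, 54, 54, 57, 66, 72, 75, 81, 87, 91, 93, 91, 87, 84, 83, 97, 134, 169, 179, 179, 178, 177, 177, 175, 174, 173, 172, 175, 177, 178, 178, 177, 177, 176, 178, 179, 180, 181, 182, 170, 134, 97, 81, 78, 79, 79, 77, 73, 64, 54, 51, 51, 52, 52, 54, 51, 52, 50, 51, 51]
195 [77, 77, 78, 79, 78, 78, 77, 77, 80, 95, 118, 131, 129, 128, 130, 130, 128, 127, 125, 117, 95, 73, 55, 51, 49, 51, 50, 50, 50, 52, 50, 52, 52, 53, 53, 53, 53, 52, 54, 54, 53, 54, 55, 56, 55, 60, 84, 112, 115, 114, 116, 119, 119, 109, 89, 78, 76, 77, 77, 77, 76, 74, 74, 74, 74]
215 [68, 69, 70, 75, 78, 78, 75, 72, 67, 68, 80, 100, 113, 118, 121, 122, 119, 115, 114, 113, 103, 105, 177, 239, 249, 249, 248, 248, 248, 248, 248, 249, 249, 250, 250, 250, 251, 250, 249, 249, 250, 251, 252, 252, 250, 230, 154, 117, 120, 122, 118, 121, 123, 111, 83, 71, 70, 70, 72, 70, 70, 70, 71, 69, 69]
240 [71, 70, 66, 65, 63, 62, 62, 62, 64, 66, 66, 74, 92, 105, 111, 115, 114, 113, 115, 118, 119, 118, 127, 173, 225, 236, 235, 233, 233, 234, 233, 234, 235, 236, 238, 239, 239, 237, 235, 234, 236, 239, 241, 242, 239, 221, 154, 103, 103, 113, 119, 121, 116, 97, 73, 63, 63, 68, 73, 73, 72, 71, 69, 68, 68]
```

View pics/w3c.png

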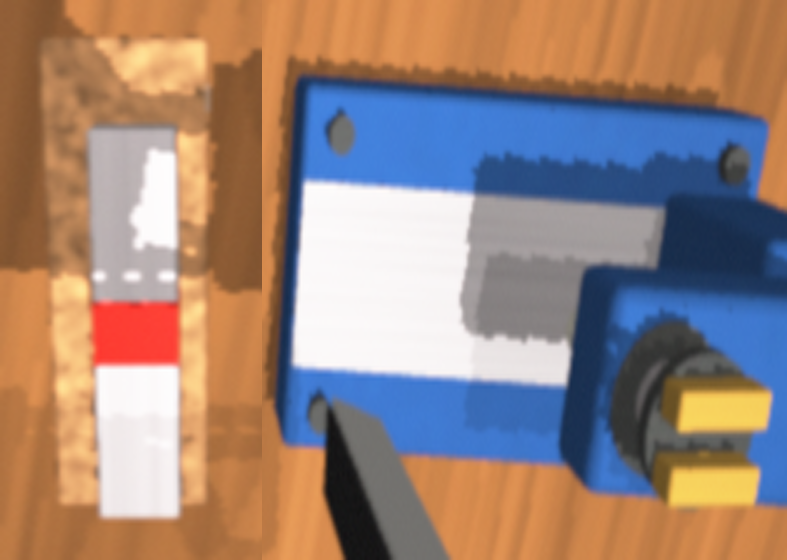

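```bash
python3 - <<'E'
from look import *
import pickle
np.set_printoptions(precision=1,suppress=True)
st=pickle.load(open('w3.pkl','rb')); f=lambda uv,z:p2w('wrist',uv,z,st)[:,:2]
an=lambda d:np.arctan2(d[1],d[0])
pl=f([(272.7,150),(276.9,240)],6);pr=f([(318.6,150),(318,240)],6)
te=f([(297,110.9),(298,243.7)],6)
print('pad',pl,pr,an(pl[0]-pl[1]),an(pr[0]-pr[1]),'ends',te,np.linalg.norm(te[0]-te[1]),'mid',te.mean(0), 'width',np.linalg.norm(pl-pr,axis=1),'midline',(pl+pr)/2)
bl=f([(285.3,150),(288,240)],26);br=f([(310.3,150),(311,240)],26);be=f([(297.5,136.3),(300,247.8)],26)
print('block',(bl+br)/2,an(bl[0]-bl[1]),an(br[0]-br[1]),'ends',be,be.mean(0),np.linalg.norm(be[0]-be[1]),np.linalg.norm(bl-br,axis=1))
a=f([(381.8,175),(525,181.8)],25);b=f([(377.4,221.5),(486.6,226)],25)
print('strip',a,b,an(a[1]-a[0]),an(b[1]-b[0]))
c=f([(381,149.5),(380,158),(555,156)],25);print('foot',c,an(c[2]-c[0]))
s=f([(547,232.5),(544,250)],126);print('screw',s,s.mean(0))
im=cv2.cvtColor(cv2.imread('pics/w3.png'),cv2.COLOR_BGR2RGB)
for A,cc,r in blobs(im,(20,120,120),(32,255,255),40,(500,200,600,280)):
    bx=f(cv2.boxPoints(r),126);print('brass',cc,f(cc,126),bx,an(bx[1]-bx[0]),an(bx[2]-bx[1]))
E
```

```text
pad [[411.2  33.3]
 [431.  -69.2]] [[459.4  42.6]
 [478.3 -60.1]] 1.7616791630689737 1.7525543884079327 ends [[430.1  77.6]
 [456.1 -69.2]] 149.04486974294136 mid [443.1   4.2] width [49.1 48.1] midline [[435.3  38. ]
 [454.7 -64.6]]
block [[438.7  40.8]
 [456.9 -55.1]] 1.757129560126059 1.7590490349332466 ends [[436.1  54. ]
 [459.  -64.2]] [447.6  -5.1] 120.39883603593972 [25.  25.2]
strip [[527.7  31.9]
 [675.1  53. ]] [[535.7 -18.4]
 [653.1  -1.1]] 0.14200894042338497 0.14626180322599547
foot [[520.5  57. ]
 [521.6  48.5]
 [694.6  83.9]] 0.15317901913735635
screw [[628.1  29.2]
 [631.5  16. ]] [629.8  22.6]
brass [549.1 232.1] [[629.4  29.8]] [[614.9  31.7]
 [639.9  36.5]
 [643.5  28.7]
 [618.2  23.8]] 0.18997358567749734 -1.1447947594905636
brass [545.2 251.1] [[632.7  15.3]] [[618.8  16.8]
 [643.   21.4]
 [646.   14.7]
 [621.6  10. ]] 0.1899445861438037 -1.149406097598594
```

```bash
python3 - <<'E'
from look import *
plan((454,-39.5,9),1.758)
E
```

```text
yaw 1.762 q6 -0.34 turn 0.004 dp_cm -3.29 -2.28 12.64  w/o-turn dp -3.28 -2.29
```

```bash
python3 -m jog '[{"dp":[-1.6,-1.15,2.6],"turn":0.004},{"dp":[-1.7,-1.15,2.5],"turn":0},{"dp":[0,0,2.5],"turn":0},{"dp":[0,0,2.5],"turn":0},{"dp":[0,0,1.5],"turn":0}]' 4.5; python3 -m jog '[{"dp":[0,0,0.5],"turn":0},{"dp":[0,0,0.5],"turn":0},{"dp":[0,0,0],"turn":0},{"dp":[0,0,0],"turn":0}]';python3 -m jog '[{"dp":[0,0,0],"turn":0},{"dp":[0,0,0],"turn":0},{"dp":[0,0,0],"turn":0},{"dp":[0,0,0],"turn":0},{"dp":[0,0,0],"turn":0}]' 1.5
```

```text
t: 4.8
position: [452.9, -39.2, 17.9]
ee_rot: [[-0.187, 0.982, -0.002], [0.982, 0.187, 0.0], [0.001, -0.002, -1.0]]
contact_force: [-0.4, -0.3, 0.0]
grip_width: 57.5
gripper_force: 0.0
t: 5.2
position: [454.5, -38.9, 10.1]
ee_rot: [[-0.19, 0.982, 0.001], [0.982, 0.19, -0.0], [-0.001, 0.001, -1.0]]
contact_force: [0.4, -1.1, 0.6]
grip_width: 44.7
gripper_force: 0.0
t: 5.7
position: [454.1, -38.8, 9.8]
ee_rot: [[-0.19, 0.982, 0.001], [0.982, 0.19, -0.0], [-0.0, 0.001, -1.0]]
contact_force: [-1.1, 0.6, 4.2]
grip_width: 25.0
gripper_force: 30.0
```

```bash
python3 -m jog '[{"dp":[0,0,-1],"turn":0},{"dp":[0,0,-2],"turn":0},{"dp":[0,0,-2.5],"turn":0},{"dp":[0,0,-2.5],"turn":0},{"dp":[0,0,0],"turn":0.146}]' |tail -3; for i in 1 2; do python3 -m jog '[{"dp":[0,0,0],"turn":0.146},{"dp":[0,0,0],"turn":0.146},{"dp":[0,0,0],"turn":0.146},{"dp":[0,0,0],"turn":0.146},{"dp":[0,0,0],"turn":0.146}]'|tail -1;done; python3 -m jog '[{"dp":[0,0,0],"turn":0},{"dp":[0,0,0],"turn":0}]'
python3 - <<'E'
from look import *
plan((478.2,-1.1,31.5),0.149)
E
```

```text
contact_force: [0.1, -0.4, -1.6]
grip_width: 24.8
gripper_force: 30.0
gripper_force: 30.0
gripper_force: 30.0
t: 7.4
position: [453.6, -38.7, 89.6]
ee_rot: [[0.987, 0.158, -0.0], [0.158, -0.987, 0.0], [-0.0, -0.0, -1.0]]
contact_force: [0.2, 0.4, -1.3]
grip_width: 24.9
gripper_force: 30.0
yaw 0.159 q6 1.17 turn 0.010 dp_cm 2.99 -3.35 5.81  w/o-turn dp 3.02 -3.32
```

```bash
python3 -m jog '[{"dp":[0,0,0],"turn":0.01},{"dp":[1.5,-1.7,0],"turn":0},{"dp":[1.5,-1.65,1],"turn":0},{"dp":[0,0,2.5],"turn":0},{"dp":[0,0,2.3],"turn":0}]' |tail -3;  python3 -m jog '[{"dp":[0,0,0],"turn":0},{"dp":[0,0,0],"turn":0}]'
python3 - <<'E'
from look import *
st=env.get_state();im=save('wrist','w4'); import pickle; pickle.dump(st,open('w4.pkl','wb'))
plan((557.3,10.7,31.5),0.149)
E
```

```text
contact_force: [0.1, -0.5, -1.9]
grip_width: 24.7
gripper_force: 30.0
t: 8.1
position: [478.5, -1.3, 31.5]
ee_rot: [[0.989, 0.146, -0.001], [0.146, -0.989, 0.0], [-0.001, -0.0, -1.0]]
contact_force: [-0.3, 0.3, -1.0]
grip_width: 24.7
gripper_force: 30.0
yaw 0.146 q6 1.28 turn -0.003 dp_cm 7.93 -0.03 0.06  w/o-turn dp 7.93 -0.05
```

View pics/w4.png

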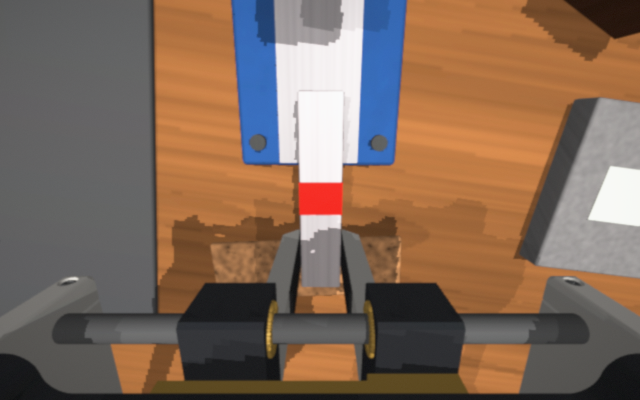

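```bash
python3 -m jog '[{"dp":[2,0,0],"turn":0},{"dp":[2,0,0],"turn":0},{"dp":[2,0,0],"turn":0},{"dp":[1.9,0,0],"turn":0},{"dp":[0,0,0],"turn":0}]' |tail -5;  python3 -m jog '[{"dp":[0,0,0.1],"turn":0},{"dp":[0,0,0.1],"turn":0},{"dp":[0,0,0.08],"turn":0},{"dp":[0,0,0],"turn":0},{"dp":[0,0,0],"turn":0}]';python3 -m jog '[{"dp":[0,0,0],"turn":0},{"dp":[0,0,0],"turn":0},{"dp":[0,0,0],"turn":0},{"dp":[0,0,0],"turn":0},{"dp":[0,0,0],"turn":0}]' 4.5
```

```text
position: [560.5, 10.0, 33.0]
ee_rot: [[0.989, 0.146, 0.005], [0.146, -0.989, -0.001], [0.005, 0.001, -1.0]]
contact_force: [-0.4, -0.4, -1.4]
grip_width: 24.4
gripper_force: 30.0
t: 9.15
position: [555.5, 10.1, 28.9]
ee_rot: [[0.989, 0.145, -0.002], [0.145, -0.989, -0.0], [-0.002, -0.0, -1.0]]
contact_force: [-2.7, -0.5, 2.5]
grip_width: 24.9
gripper_force: 30.0
t: 9.65
position: [557.1, 10.2, 28.6]
ee_rot: [[0.989, 0.145, 0.0], [0.145, -0.989, -0.0], [0.0, 0.0, -1.0]]
contact_force: [-0.3, -0.1, 1.3]
grip_width: 45.1
gripper_force: 0.0
```

```bash
python3 -m jog '[{"dp":[0,0,-3],"turn":0},{"dp":[-2,0,-4],"turn":0},{"dp":[-2,0,-4],"turn":0},{"dp":[0,2,-4],"turn":0},{"dp":[1,4,-2],"turn":0}]' 9|tail -5;  python3 -m jog '[{"dp":[3,4,0],"turn":0},{"dp":[3,4,0],"turn":0},{"dp":[3,3,0],"turn":0},{"dp":[3,0,0],"turn":0},{"dp":[0,0,0],"turn":0}]'|tail -5; python3 -m jog '[{"dp":[0,0,0],"turn":0},{"dp":[0,0,0],"turn":0}]' |tail -2
python3 - <<'E'
from look import *
import pickle
st=env.get_state();im=save('wrist','w5'); pickle.dump(st,open('w5.pkl','wb'));print(st['position'],yaw(st))
print(w2p('wrist',[[664,-146.5,70],[664,-146.5,146]],st))
E
```

```text
position: [535.8, -52.2, 202.9]
ee_rot: [[0.989, 0.149, 0.005], [0.149, -0.989, 0.0], [0.005, 0.001, -1.0]]
contact_force: [0.8, -0.4, -0.8]
grip_width: 81.5
gripper_force: 0.0
position: [673.8, -145.7, 197.0]
ee_rot: [[0.989, 0.145, 0.001], [0.145, -0.989, 0.001], [0.001, -0.0, -1.0]]
contact_force: [-0.1, 0.6, 0.5]
grip_width: 89.5
gripper_force: 0.0
grip_width: 90.1
gripper_force: 0.0
[ 669.53427471 -144.42872552  198.59384305] 0.14623974745918208
[[320.94593602 197.96399828]
 [321.0655138  221.91013757]]
```

View pics/w5.png

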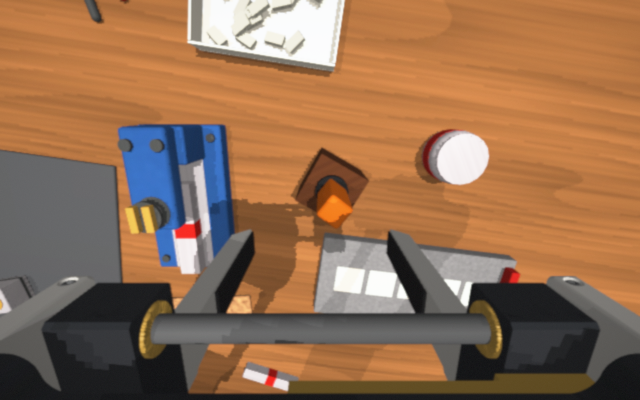

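```bash
python3 - <<'E'
from look import *
import pickle
np.set_printoptions(precision=2,suppress=True)
im=cv2.cvtColor(cv2.imread('pics/w5.png'),cv2.COLOR_BGR2RGB);st=pickle.load(open('w5.pkl','rb'))
hsv=cv2.cvtColor(im,cv2.COLOR_RGB2HSV); print(hsv[176:226:4,334].tolist()); print(hsv[206,312:358:3].tolist())
cv2.imwrite('pics/w5c.png',cv2.resize(cv2.cvtColor(im[140:235,285:375],cv2.COLOR_RGB2BGR),None,fx=6,fy=6,interpolation=cv2.INTER_CUBIC))
E
```

```text
[[174, 28, 45], [10, 155, 92], [12, 228, 150], [12, 228, 152], [12, 227, 154], [13, 225, 240], [16, 214, 253], [14, 222, 246], [14, 222, 245], [14, 221, 245], [13, 223, 244], [12, 226, 226], [12, 225, 155]]
[[10, 163, 61], [10, 167, 64], [12, 229, 117], [12, 227, 144], [13, 227, 230], [14, 222, 245], [14, 222, 245], [14, 223, 246], [14, 220, 246], [14, 222, 245], [14, 223, 245], [13, 224, 241], [12, 228, 220], [11, 209, 140], [13, 162, 187], [13, 161, 195]]
```

View pics/w5c.png

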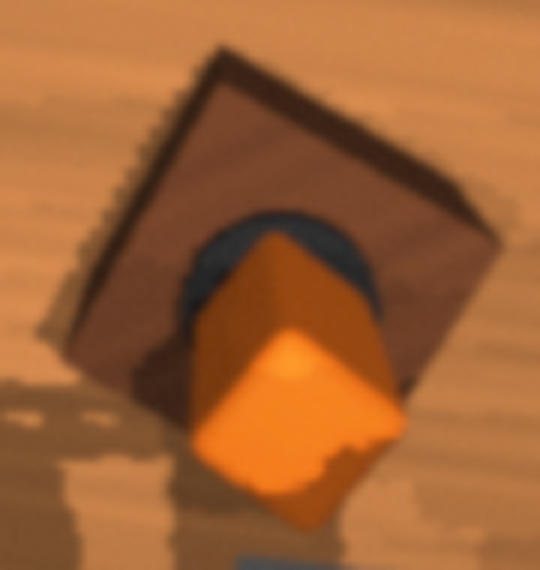

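```bash
python3 - <<'E'
from look import *
import pickle
np.set_printoptions(precision=3,suppress=True)
st=pickle.load(open('w5.pkl','rb'))
P=p2w('wrist',np.array([(287,328),(408,424),(312,532),(192,440)])/6+[285,140],146,st)[:,:2]
print(P,P.mean(0),[ (np.linalg.norm(d),np.arctan2(d[1],d[0])) for d in np.roll(P,-1,0)-P])
S=p2w('wrist',np.array([(220,80),(500,243),(65,352)])/6+[285,140],70,st)[:,:2]
print(S,(S[1]+S[2])/2,[(np.linalg.norm(S[i]-S[0]),np.arctan2(*(S[i]-S[0])[::-1])) for i in (1,2)])
E
```

```text
[[ 689.554 -152.706]
 [ 678.097 -171.972]
 [ 659.833 -161.13 ]
 [ 671.228 -141.91 ]] [ 674.678 -156.93 ] [(np.float64(22.415197114370784), np.float64(-2.1072780317590616)), (np.float64(21.23993667789227), np.float64(2.6058620883780117)), (np.float64(22.34355555616586), np.float64(1.0356321142381082)), (np.float64(21.269548598381775), np.float64(-0.5323624188084082))]
[[ 713.183 -139.998]
 [ 691.321 -195.072]
 [ 659.088 -118.822]] [ 675.204 -156.947] [(np.float64(59.25462230723273), np.float64(-1.9486810796414507)), (np.float64(58.092303035396995), np.float64(2.768481508523139))]
```

```bash
python3 - <<'E'
from look import *
plan((674.9,-156.9,100),-0.535)
E
```

```text
yaw 0.146 q6 1.11 turn 0.681 dp_cm 1.10 0.80 9.89  w/o-turn dp 0.35 1.31
```

```bash
python3 -m jog '[{"dp":[0,0,0],"turn":0.14},{"dp":[0,0,0],"turn":0.14},{"dp":[0,0,0],"turn":0.14},{"dp":[0,0,0],"turn":0.14},{"dp":[0,0,0],"turn":0.121}]' 7 |tail -5;  python3 -m jog '[{"dp":[1.1,0.8,0],"turn":0},{"dp":[0,0,2.4],"turn":0},{"dp":[0,0,2.5],"turn":0},{"dp":[0,0,2.5],"turn":0},{"dp":[0,0,2.5],"turn":0}]'|tail -5; python3 -m jog '[{"dp":[0,0,0],"turn":0},{"dp":[0,0,0],"turn":0},{"dp":[0,0,0],"turn":0}]'; python3 - <<'E'
from look import *
plan((674.9,-156.9,100),-0.535)
E
```

```text
position: [669.6, -144.5, 199.5]
ee_rot: [[0.858, -0.514, 0.0], [-0.514, -0.858, -0.0], [0.001, 0.0, -1.0]]
contact_force: [-0.6, 0.3, -0.5]
grip_width: 70.3
gripper_force: 0.0
position: [675.9, -158.3, 99.3]
ee_rot: [[0.862, -0.508, 0.001], [-0.508, -0.862, -0.001], [0.001, 0.0, -1.0]]
contact_force: [0.5, -0.2, -0.1]
grip_width: 70.0
gripper_force: 0.0
t: 12.2
position: [677.1, -158.1, 101.6]
ee_rot: [[0.861, -0.509, 0.003], [-0.509, -0.861, -0.001], [0.003, -0.0, -1.0]]
contact_force: [-0.2, 0.7, -0.5]
grip_width: 70.3
gripper_force: 0.0
yaw -0.534 q6 1.78 turn 0.001 dp_cm -0.25 0.01 0.16  w/o-turn dp -0.25 0.01
```

```bash
python3 -m jog '[{"dp":[-0.1,0,0],"turn":0},{"dp":[0,0,0],"turn":0},{"dp":[0,0,0],"turn":0}]' >/dev/null; python3 -c "
from look import *
plan((674.9,-156.9,100),-0.535)"; python3 -m jog '[{"dp":[0,0,0],"turn":0},{"dp":[0,0,0],"turn":0},{"dp":[0,0,0],"turn":0},{"dp":[0,0,0],"turn":0},{"dp":[0,0,0],"turn":0}]' 1.5;python3 -m jog '[{"dp":[0,0,0],"turn":0},{"dp":[0,0,0],"turn":0},{"dp":[0,0,0],"turn":0}]';python3 -m jog '[{"dp":[0,0,0],"turn":0},{"dp":[0,0,0],"turn":0},{"dp":[0,0,0],"turn":0}]'
```

```text
yaw -0.535 q6 1.78 turn 0.000 dp_cm -0.05 0.02 0.05  w/o-turn dp -0.05 0.02
t: 13.0
position: [675.1, -156.9, 99.6]
ee_rot: [[0.86, -0.51, -0.0], [-0.51, -0.86, -0.0], [-0.0, 0.0, -1.0]]
contact_force: [-0.0, -0.5, 0.5]
grip_width: 33.3
gripper_force: 0.0
t: 13.3
position: [675.1, -156.8, 99.6]
ee_rot: [[0.86, -0.51, -0.0], [-0.51, -0.86, 0.0], [-0.0, 0.0, -1.0]]
contact_force: [-0.2, 0.5, -1.3]
grip_width: 24.0
gripper_force: 30.0
t: 13.6
position: [675.0, -156.9, 99.5]
ee_rot: [[0.86, -0.51, -0.0], [-0.51, -0.86, -0.0], [-0.0, 0.0, -1.0]]
contact_force: [0.7, -0.1, -0.2]
grip_width: 24.1
gripper_force: 30.0
```

```bash
python3 -m jog '[{"dp":[0,0,-2],"turn":0},{"dp":[0,0,-3],"turn":0},{"dp":[0,0,-3],"turn":0},{"dp":[0,0,-3],"turn":0},{"dp":[0,0,-3],"turn":0}]' |tail -5;  python3 -m jog '[{"dp":[0,0,0],"turn":-0.146},{"dp":[0,0,0],"turn":-0.146},{"dp":[0,0,0],"turn":-0.146},{"dp":[0,0,0],"turn":-0.146},{"dp":[0,0,0],"turn":-0.146}]'|tail -1;  python3 -m jog '[{"dp":[0,0,0],"turn":-0.146},{"dp":[0,0,0],"turn":-0.146},{"dp":[0,0,0],"turn":-0.146},{"dp":[0,0,0],"turn":0},{"dp":[0,0,0],"turn":0}]'
python3 - <<'E'
from look import *
st=env.get_state();im=save('side','s1');p=st['position']-[0,0,89.5];print(p,yaw(st))
u,v=w2p('side',p)[0];print(u,v);u,v=int(u),int(v)
a=im[max(v-70,0):v+30,u-50:u+50]
st=env.get_state();w=save('wrist','w6')
cv2.imwrite('pics/s1c.png',cv2.cvtColor(cv2.resize(a,None,fx=6,fy=6,interpolation=cv2.INTER_CUBIC)[:600],cv2.COLOR_RGB2BGR))
E
```

```text
position: [674.8, -156.8, 240.8]
ee_rot: [[0.86, -0.51, -0.0], [-0.51, -0.86, -0.0], [-0.0, 0.0, -1.0]]
contact_force: [0.6, -0.1, -1.1]
grip_width: 24.1
gripper_force: 30.0
gripper_force: 30.0
t: 15.1
position: [675.0, -156.9, 239.5]
ee_rot: [[0.808, 0.589, -0.0], [0.589, -0.808, -0.0], [-0.0, -0.0, -1.0]]
contact_force: [0.1, -0.4, -1.0]
grip_width: 23.7
gripper_force: 30.0
[ 675.00702892 -156.8738481   150.04783635] 0.629744072636514
326.7633474742792 143.35389405737007
```

View pics/s1c.png

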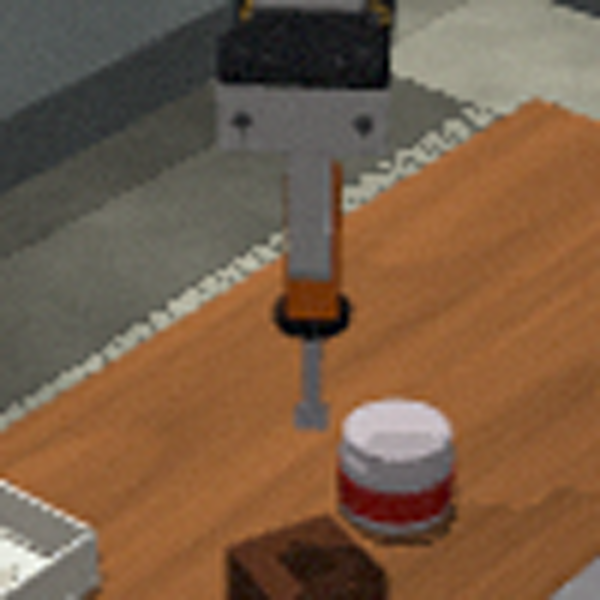

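```bash
for i in 1 2 3; do python3 -m jog '[{"dp":[0,0,0],"turn":-0.149},{"dp":[0,0,0],"turn":-0.149},{"dp":[0,0,0],"turn":-0.149},{"dp":[0,0,0],"turn":-0.149},{"dp":[0,0,0],"turn":-0.149}]'|tail -1; done;  python3 -m jog '[{"dp":[0,0,0],"turn":-0.149},{"dp":[0,0,0],"turn":-0.149},{"dp":[0,0,0],"turn":-0.149},{"dp":[0,0,0],"turn":0},{"dp":[0,0,0],"turn":0}]'
python3 - <<'E'
from look import *
plan((631.5,21.8,240),0.19,None)
plan((631.5,21.8,240),0.19)
E
```

```text
gripper_force: 30.0
gripper_force: 30.0
gripper_force: 30.0
t: 17.2
position: [675.1, -156.8, 239.6]
ee_rot: [[-0.986, -0.169, -0.0], [-0.169, 0.986, -0.0], [0.0, -0.0, -1.0]]
contact_force: [-1.0, 0.6, -1.7]
grip_width: 23.8
gripper_force: 30.0
yaw -2.972 q6 -2.07 turn -3.162 dp_cm -0.91 -18.37 -0.04  w/o-turn dp 1.29 18.34
yaw -2.972 q6 -2.07 turn -0.021 dp_cm 0.91 18.37 -0.04  w/o-turn dp 1.29 18.34
```

```bash
python3 -m jog '[{"dp":[0,0,0],"turn":-0.021},{"dp":[0.23,4.6,0],"turn":0},{"dp":[0.23,4.6,0],"turn":0},{"dp":[0.23,4.6,0],"turn":0},{"dp":[0.22,4.57,0],"turn":0}]'|tail -1;  python3 -m jog '[{"dp":[0,0,0],"turn":0},{"dp":[0,0,0],"turn":0},{"dp":[0,0,0],"turn":0},{"dp":[0,0,0],"turn":0}]'
python3 - <<'E'
from look import *
import pickle
plan((631.5,21.8,240),0.19)
st=env.get_state();im=save('wrist','w7'); pickle.dump(st,open('w7.pkl','wb'))
print(w2p('wrist',[631.5,21.8,126],st))
E
```

```text
gripper_force: 30.0
t: 18.1
position: [631.2, 20.2, 239.5]
ee_rot: [[-0.982, -0.191, 0.0], [-0.191, 0.982, -0.001], [0.0, -0.001, -1.0]]
contact_force: [-0.9, 0.1, -0.4]
grip_width: 24.0
gripper_force: 30.0
yaw -2.949 q6 -1.84 turn 0.002 dp_cm -0.06 0.15 -0.05  w/o-turn dp -0.06 0.15
[[322.25834682 197.74483172]]
```

View pics/w7.png

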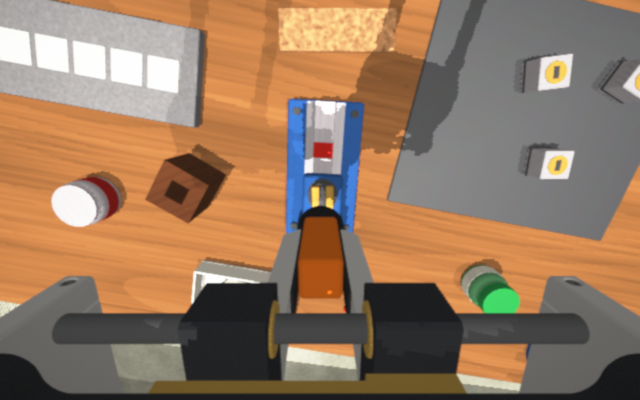

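```bash
python3 - <<'E'
from look import *
import pickle
np.set_printoptions(precision=1,suppress=True)
im=cv2.cvtColor(cv2.imread('pics/w7.png'),cv2.COLOR_BGR2RGB);st=pickle.load(open('w7.pkl','rb'))
for r in (187,190,194,198,202,206):print(r,im[r,305:340,0].tolist())
for z in(124,126):
 e=w2p('wrist',[[631.5+a*np.cos(.19)-b*np.sin(.19),21.8+a*np.sin(.19)+b*np.cos(.19),z] for a,b in ((-13,3.5),(-13,-3.5),(0,3.5),(0,-3.5),(-13,9),(-13,-9))],st);print(e.tolist())
E
```

```text
187 [63, 65, 68, 77, 91, 104, 142, 193, 214, 218, 217, 216, 211, 183, 118, 82, 90, 86, 68, 66, 93, 129, 146, 149, 148, 148, 145, 133, 99, 66, 53, 47, 40, 39, 37]
190 [63, 68, 74, 86, 97, 122, 193, 247, 253, 253, 253, 252, 251, 239, 158, 95, 99, 102, 95, 81, 101, 138, 155, 158, 158, 157, 154, 143, 111, 72, 56, 51, 44, 41, 49]
194 [64, 69, 81, 99, 106, 123, 184, 243, 253, 253, 253, 252, 250, 237, 161, 97, 98, 104, 101, 94, 104, 137, 155, 158, 157, 156, 154, 142, 111, 74, 57, 54, 51, 50, 57]
198 [71, 75, 80, 94, 104, 116, 164, 233, 252, 253, 252, 251, 247, 223, 150, 115, 113, 110, 107, 107, 123, 166, 206, 229, 242, 232, 183, 147, 116, 91, 94, 91, 76, 64, 58]
202 [72, 73, 75, 82, 100, 120, 165, 233, 253, 254, 254, 254, 253, 239, 176, 143, 139, 133, 121, 122, 161, 231, 252, 252, 251, 250, 248, 233, 160, 104, 96, 82, 74, 70, 65]
206 [73, 73, 73, 73, 73, 84, 136, 213, 238, 221, 197, 169, 128, 80, 56, 49, 50, 54, 57, 62, 100, 177, 238, 251, 253, 253, 253, 247, 173, 93, 73, 71, 72, 70, 63]
[[325.60845783354586, 185.4036534627021], [318.9879153796929, 185.3886481607733], [325.51690531250864, 197.24590032930055], [318.9747981184333, 197.2312537585792], [330.8101689791705, 185.4154430172333], [313.78591694926536, 185.37685795511794]]
[[325.6424936685875, 185.84063906166608], [318.9797866670452, 185.8255449940814], [325.54995925619284, 197.75219713719522], [318.96668377091675, 197.73746618232252], [330.87733226626295, 185.8524983566297], [313.7446571136181, 185.81368503997044]]
```

```bash
python3 -m jog '[{"dp":[-0.06,0.15,0.5],"turn":0},{"dp":[0,0,0.7],"turn":0},{"dp":[0,0,0],"turn":0},{"dp":[0,0,0],"turn":0},{"dp":[0,0,0],"turn":0}]'|tail -5; python3 -c "
from look import *
plan((631.5,21.8,240),0.19)"
for i in 1 2 ; do python3 -m jog '[{"dp":[0,0,0.2],"turn":0},{"dp":[0,0,0.2],"turn":0},{"dp":[0,0,0.2],"turn":0},{"dp":[0,0,0.2],"turn":0},{"dp":[0,0,0],"turn":0}]'|egrep 'pos|cont'; done
python3 -m jog '[{"dp":[0,0,0.2],"turn":0},{"dp":[0,0,0],"turn":0},{"dp":[0,0,0],"turn":0}]'|egrep 'pos|cont';
```

```text
position: [631.1, 23.1, 227.7]
ee_rot: [[-0.981, -0.193, 0.0], [-0.193, 0.981, -0.0], [-0.0, -0.0, -1.0]]
contact_force: [-0.1, -0.7, -1.3]
grip_width: 23.8
gripper_force: 30.0
yaw -2.947 q6 -1.84 turn 0.004 dp_cm -0.01 -0.14 -1.23  w/o-turn dp -0.01 -0.14
position: [630.8, 23.2, 219.2]
contact_force: [0.7, -0.4, -1.5]
position: [630.8, 23.2, 211.2]
contact_force: [0.1, 0.3, -1.3]
position: [631.0, 23.2, 209.7]
contact_force: [0.2, 0.3, -1.2]
```

```bash
python3 -m jog '[{"dp":[0.02,-0.13,0],"turn":0},{"dp":[0,0,0],"turn":0},{"dp":[0,0,0.1],"turn":0},{"dp":[0,0,0],"turn":0},{"dp":[0,0,0],"turn":0}]'|egrep 'pos|cont';for i in 1 2 3 4; do python3 -m jog '[{"dp":[0,0,0.1],"turn":0},{"dp":[0,0,0],"turn":0},{"dp":[0,0,0],"turn":0}]'|egrep 'pos|cont';done
```

```text
position: [631.0, 21.9, 208.6]
contact_force: [0.3, -0.0, -0.6]
position: [631.0, 21.9, 207.6]
contact_force: [0.2, 0.1, -0.8]
position: [631.0, 21.9, 206.6]
contact_force: [0.1, -0.7, -0.1]
position: [631.0, 21.9, 205.6]
contact_force: [-0.2, 0.1, -1.2]
position: [631.2, 21.9, 205.3]
contact_force: [-0.8, 0.3, 4.0]
```

```bash
python3 -m jog '[{"dp":[0,0,-0.13],"turn":0},{"dp":[0,0,0],"turn":0.1},{"dp":[0,0,0],"turn":0.1},{"dp":[0,0,0.03],"turn":0.1},{"dp":[0,0,0],"turn":0}]'|egrep 'pos|cont|rot'; python3 -c "
from look import *
s=env.get_state();print(yaw(s),s['wrist_torque'])";for i in 1 2; do python3 -m jog '[{"dp":[0,0,0.03],"turn":0.145},{"dp":[0,0,0.03],"turn":0.145},{"dp":[0,0,0.03],"turn":0.145},{"dp":[0,0,0.03],"turn":0.145},{"dp":[0,0,0.03],"turn":0.145}]'|egrep 'pos|cont'; python3 -c "
from look import *
s=env.get_state();print(yaw(s),s['wrist_torque'])";done
```

```text
position: [631.1, 22.4, 205.4]
ee_rot: [[-0.994, 0.105, -0.0], [0.105, 0.994, 0.001], [0.0, 0.001, -1.0]]
contact_force: [-0.7, 0.3, -0.6]
3.036159750704057 [ 0.3494438  -0.12624496  0.05830167]
position: [631.5, 23.3, 204.0]
contact_force: [-0.2, 2.6, -0.9]
2.3075366054741644 [ 0.74564802 -0.38798653  0.06147827]
position: [632.4, 23.6, 202.6]
contact_force: [1.9, 2.8, -0.9]
1.5825876016397287 [ 0.83971739 -0.68996419  0.12504397]
```

```bash
python3 -m jog '[{"dp":[0,0,0],"turn":0},{"dp":[0,0,0],"turn":0}]'|egrep 'pos|cont'; python3 -c "
from look import *
plan((631.3,22,202))"
```

```text
position: [632.3, 23.4, 202.6]
contact_force: [2.2, 3.8, -1.1]
yaw 1.590 q6 -0.09 turn 0.000 dp_cm -0.14 -0.10 0.06  w/o-turn dp -0.14 -0.10
```

```bash
for i in 1 2; do python3 -m jog '[{"dp":[0,0,0.03],"turn":0.143},{"dp":[0,0,0.03],"turn":0.143},{"dp":[0,0,0.03],"turn":0.143},{"dp":[0,0,0.03],"turn":0.143},{"dp":[0,0,0.03],"turn":0.143}]'|egrep 'pos|cont'; python3 -c "
from look import *
s=env.get_state();print(yaw(s),s['wrist_torque'])";done
```

```text
position: [633.1, 23.2, 201.2]
contact_force: [3.6, 4.8, -2.8]
0.8692500891352135 [ 1.12320337 -1.2685765   0.07319358]
position: [633.4, 22.6, 199.8]
contact_force: [4.7, 3.6, -3.1]
0.1541682819825749 [ 0.90450676 -1.23685748  0.06796981]
```

```bash
python3 -m jog '[{"dp":[0,0,0.03],"turn":0.142},{"dp":[0,0,0.03],"turn":0.142},{"dp":[0,0,0.03],"turn":0.142},{"dp":[0,0,0.02],"turn":0.142},{"dp":[0,0,0],"turn":0}]'|egrep 'pos|cont'; python3 -c "
from look import *
s=env.get_state();print(yaw(s),s['wrist_torque'])";python3 -m jog '[{"dp":[0,0,0],"turn":-0.1},{"dp":[0,0,0],"turn":-0.08},{"dp":[0,0,0],"turn":0},{"dp":[0,0,0],"turn":0}]'|egrep 'pos|cont'; python3 -c "
from look import *
s=env.get_state();print(yaw(s),s['wrist_torque'])"
```

```text
position: [633.5, 22.0, 198.6]
contact_force: [5.1, 2.6, -2.5]
-0.41039829232264163 [ 0.73637936 -1.33112531  0.07075572]
position: [631.1, 21.6, 198.5]
contact_force: [1.5, 1.9, 0.0]
-0.2319627524896681 [ 0.41912028 -0.35247716 -0.03102508]
```

```bash
python3 -m jog '[{"dp":[0,0,-0.4],"turn":0},{"dp":[0,0,-0.4],"turn":0},{"dp":[0,0,-0.4],"turn":0},{"dp":[0,0,-0.8],"turn":0},{"dp":[0,0,-1.8],"turn":0}]'|egrep 'pos|cont'; python3 -m jog '[{"dp":[-3,0,-1],"turn":0},{"dp":[-3,0,0],"turn":0},{"dp":[0,0,0],"turn":0},{"dp":[0,0,0],"turn":0}]'|egrep 'pos|cont'
python3 - <<'E'
from look import *
import pickle
np.set_printoptions(precision=2,suppress=True)
st=env.get_state();im=save('wrist','w8'); pickle.dump(st,open('w8.pkl','wb'))
for A,cc,r in blobs(im,(18,120,100),(34,255,255),20,(200,80,440,300)):
    bx=p2w('wrist',cv2.boxPoints(r),117,st)[:,:2];d=max([bx[1]-bx[0],bx[2]-bx[1]],key=np.linalg.norm)
    print(A,cc,p2w('wrist',cc,117,st)[0,:2],np.linalg.norm(d),np.arctan2(d[1],d[0])%np.pi-np.pi)
u,v=w2p('wrist',[631,22,117],st)[0];u,v=int(u),int(v);print(u,v)
cv2.imwrite('pics/w8c.png',cv2.cvtColor(cv2.resize(im[max(0,v-60):v+80,u-80:u+80],None,fx=4,fy=4,interpolation=cv2.INTER_CUBIC),cv2.COLOR_RGB2BGR))
E
```

```text
position: [630.0, 21.5, 236.0]
contact_force: [0.8, 0.3, -1.4]
position: [572.7, 35.5, 247.7]
contact_force: [1.3, 0.2, -0.5]
199 [312.07 137.02] [634.32  29.24] 24.91080953825814 -0.23603910870222578
201 [326.   135.92] [632.04  14.59] 24.86425633715093 -0.22250407468034394
319 138
```

View pics/w8c.png

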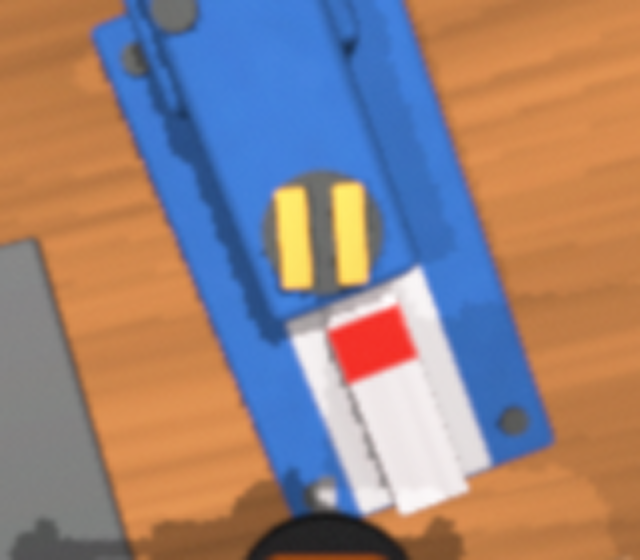

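```bash
python3 -m jog '[{"dp":[0,0,0],"turn":0.1},{"dp":[0,0,0],"turn":0.1},{"dp":[0,0,0],"turn":0.105},{"dp":[0,0,0],"turn":0},{"dp":[0,0,0],"turn":0}]'|egrep 'pos|cont'; python3 -c "
from look import *
plan((675,-156.9,180),-0.535)"
```

```text
position: [573.4, 35.4, 246.3]
contact_force: [0.1, -0.3, -1.2]
yaw -0.535 q6 2.05 turn -0.000 dp_cm 18.55 11.36 6.63  w/o-turn dp 18.55 11.36
```

```bash
python3 -m jog '[{"dp":[3.7,2.27,0],"turn":0},{"dp":[3.7,2.27,0],"turn":0},{"dp":[3.7,2.27,0],"turn":0},{"dp":[3.7,2.27,0],"turn":0},{"dp":[3.7,2.27,0],"turn":0}]'|egrep 'pos|cont'; python3 -m jog '[{"dp":[0,0,3],"turn":0},{"dp":[0,0,3],"turn":0},{"dp":[0,0,0.6],"turn":0},{"dp":[0,0,0],"turn":0},{"dp":[0,0,0],"turn":0}]'|egrep 'pos|cont';python3 -m jog '[{"dp":[0,0,0],"turn":0},{"dp":[0,0,0],"turn":0},{"dp":[0,0,0],"turn":0},{"dp":[0,0,0],"turn":0}]'|egrep 'pos|cont'; python3 -c "
from look import *
plan((675,-156.9,100.5),-0.535)"
```

```text
position: [674.5, -158.3, 246.4]
contact_force: [-0.1, 1.3, -0.1]
position: [674.5, -156.5, 182.1]
contact_force: [-0.1, 0.8, -0.4]
position: [673.7, -156.4, 181.2]
contact_force: [0.3, -0.3, -1.2]
yaw -0.537 q6 1.78 turn -0.002 dp_cm 0.13 -0.02 8.07  w/o-turn dp 0.13 -0.02
```

```bash
python3 -m jog '[{"dp":[0.1,0,0.5],"turn":0},{"dp":[0,0,1],"turn":0},{"dp":[0,0,1],"turn":0},{"dp":[0,0,1],"turn":0},{"dp":[0,0,0],"turn":0}]'|egrep 'pos|cont'; python3 -m jog '[{"dp":[0,0,1.2],"turn":0},{"dp":[0,0,1.2],"turn":0},{"dp":[0,0,1],"turn":0},{"dp":[0,0,0.6],"turn":0},{"dp":[0,0,0],"turn":0}]'|egrep 'pos|cont';python3 -m jog '[{"dp":[0,0,0.4],"turn":0},{"dp":[0,0,0],"turn":0},{"dp":[0,0,0],"turn":0}]'|egrep 'pos|cont'
```

```text
position: [672.9, -156.6, 142.8]
contact_force: [-1.1, 0.5, -1.0]
position: [673.6, -156.7, 104.1]
contact_force: [-0.8, 0.3, -0.7]
position: [674.6, -157.1, 101.9]
contact_force: [0.4, 0.6, -0.9]
```

```bash
python3 -m jog '[{"dp":[0,0,0.15],"turn":0},{"dp":[0,0,0],"turn":0},{"dp":[0,0,0],"turn":0},{"dp":[0,0,0],"turn":0}]'|egrep 'pos|cont'; python3 -m jog '[{"dp":[0,0,0.08],"turn":0},{"dp":[0,0,0],"turn":0},{"dp":[0,0,0],"turn":0}]'|egrep 'pos|cont';python3 -m jog '[{"dp":[0,0,0],"turn":0},{"dp":[0,0,0],"turn":0},{"dp":[0,0,0],"turn":0},{"dp":[0,0,0],"turn":0},{"dp":[0,0,0],"turn":0}]' 7 |egrep 'pos|cont|wid';python3 -m jog '[{"dp":[0,0,-2],"turn":0},{"dp":[0,0,-3],"turn":0},{"dp":[0,0,-4],"turn":0},{"dp":[0,0,-1],"turn":0},{"dp":[0,0,0],"turn":0}]' |egrep 'pos|cont|wid'; python3 -c "
from look import *
save('top','t2')
plan((557.2,10.2,200),0.149)"
```

```text
position: [674.4, -157.0, 100.2]
contact_force: [-0.6, 1.1, -1.4]
position: [674.6, -157.1, 99.6]
contact_force: [-1.1, -0.8, 1.7]
position: [674.4, -157.0, 99.2]
contact_force: [1.1, -0.1, 0.6]
grip_width: 60.5
position: [675.5, -157.4, 201.5]
contact_force: [0.4, -0.4, -0.2]
grip_width: 69.9
yaw -0.537 q6 1.78 turn -0.686 dp_cm -9.11 -18.27 -0.07  w/o-turn dp -18.62 -8.37
```

```bash
python3 - <<'E'
from look import *
import pickle
st=pickle.load(open('w8.pkl','rb'))
f=lambda u,v:p2w('wrist',(u/4+239,v/4+78),45,st)[0,:2]
a,b=f(374,346),f(436,500);d=a-b;print(a,np.arctan2(d[1],d[0]))
E
python3 -m jog '[{"dp":[0,0,0],"turn":-0.14},{"dp":[0,0,0],"turn":-0.14},{"dp":[0,0,0],"turn":-0.14},{"dp":[0,0,0],"turn":-0.14},{"dp":[0,0,0],"turn":-0.126}]' |tail -1; python3 -m jog '[{"dp":[-2.3,-4.5,0],"turn":0},{"dp":[-2.3,-4.5,0],"turn":0},{"dp":[-2.3,-4.5,0],"turn":0},{"dp":[-2.2,-4.7,0],"turn":0},{"dp":[0,0,0],"turn":0}]' 5|tail -1;python3 -m jog '[{"dp":[0,0,0],"turn":0},{"dp":[0,0,0],"turn":0},{"dp":[0,0,0],"turn":0},{"dp":[0,0,0],"turn":0}]' |tail -1;python3 -c "
from look import *
plan((557.2,10.2,29),0.149)"
```

```text
[589.14785326  14.14983643] 0.15941082860840006
gripper_force: 0.0
gripper_force: 0.0
gripper_force: 0.0
yaw 0.147 q6 1.31 turn -0.002 dp_cm -0.21 -0.50 16.96  w/o-turn dp -0.21 -0.50
```

```bash
python3 -m jog '[{"dp":[-0.2,-0.46,4],"turn":0},{"dp":[0,0,4],"turn":0},{"dp":[0,0,3],"turn":0},{"dp":[0,0,2],"turn":0},{"dp":[0,0,0],"turn":0}]' 4.5|tail -1;python3 -m jog '[{"dp":[0,0,2],"turn":0},{"dp":[0,0,1.5],"turn":0},{"dp":[0,0,0],"turn":0},{"dp":[0,0,0],"turn":0},{"dp":[0,0,0],"turn":0}]' |egrep 'pos|cont|wid';python3 -c "
from look import *
plan((557.2,10.2,29),0.149)"
```

```text
gripper_force: 0.0
position: [558.1, 10.6, 35.7]
contact_force: [0.4, 0.1, -1.4]
grip_width: 44.8
yaw 0.149 q6 1.32 turn -0.000 dp_cm -0.10 0.02 0.67  w/o-turn dp -0.10 0.02
```

```bash
python3 -m jog '[{"dp":[-0.1,0.03,0.4],"turn":0},{"dp":[0,0,0.22],"turn":0},{"dp":[0,0,0],"turn":0},{"dp":[0,0,0],"turn":0}]' |egrep 'pos|cont|wid';python3 -m jog '[{"dp":[0,0,0],"turn":0},{"dp":[0,0,0],"turn":0},{"dp":[0,0,0],"turn":0},{"dp":[0,0,0],"turn":0},{"dp":[0,0,0],"turn":0}]' 1.5|egrep 'pos|cont|wid|gripper';
for i in 1 2 3 4 5 6; do python3 -m jog '[{"dp":[-0.25,0,0],"turn":0},{"dp":[-0.25,0,0],"turn":0},{"dp":[-0.25,0,0],"turn":0},{"dp":[-0.25,0,0],"turn":0}]' |egrep 'pos|cont'; done
```

```text
position: [555.8, 10.4, 28.1]
contact_force: [-0.2, -0.1, 0.5]
grip_width: 45.2
position: [555.9, 10.3, 28.1]
contact_force: [-0.2, -1.0, -0.5]
grip_width: 24.6
gripper_force: 30.0
position: [548.8, 9.0, 28.3]
contact_force: [5.1, 0.9, -3.3]
position: [537.1, 7.5, 28.1]
contact_force: [0.1, -0.6, -1.6]
position: [525.7, 5.9, 28.1]
contact_force: [0.8, 0.7, -0.1]
position: [516.1, 4.5, 28.1]
contact_force: [1.1, 0.1, -0.0]
position: [506.2, 3.0, 28.1]
contact_force: [1.4, 0.5, 0.2]
position: [496.3, 1.5, 28.1]
contact_force: [0.6, 0.1, -0.5]
```

```bash
python3 -m jog '[{"dp":[-2,0,0],"turn":0},{"dp":[-2,0,-1],"turn":0},{"dp":[0,0,-3],"turn":0},{"dp":[0,0,-3],"turn":0},{"dp":[0,0,0],"turn":-0.146}]' |tail -1;for i in 1 2; do python3 -m jog '[{"dp":[0,0,0],"turn":-0.146},{"dp":[0,0,0],"turn":-0.146},{"dp":[0,0,0],"turn":-0.146},{"dp":[0,0,0],"turn":-0.146},{"dp":[0,0,0],"turn":-0.146}]'|tail -1;done; python3 -m jog '[{"dp":[0,0,0],"turn":0},{"dp":[0,0,0],"turn":0},{"dp":[0,0,0],"turn":0},{"dp":[0,0,0],"turn":0}]'|egrep 'pos|cont|wid'
python3 - <<'E'
from look import *
plan((448.2,-30.5,60),1.757,None)
E
```

```text
gripper_force: 30.0
gripper_force: 30.0
gripper_force: 30.0
position: [456.8, -4.4, 98.0]
contact_force: [0.4, -0.3, -1.8]
grip_width: 24.8
yaw 1.754 q6 -0.34 turn -0.003 dp_cm -2.40 -1.33 3.80  w/o-turn dp -2.41 -1.32
```

```bash
python3 -m jog '[{"dp":[-1.2,-0.66,1],"turn":0},{"dp":[-1.2,-0.66,1.8],"turn":0},{"dp":[0,0,1],"turn":0},{"dp":[0,0,0],"turn":0},{"dp":[0,0,0],"turn":0}]' |tail -1;python3 -m jog '[{"dp":[0,0,0],"turn":0},{"dp":[0,0,0],"turn":0},{"dp":[0,0,0],"turn":0},{"dp":[0,0,0],"turn":0}]'|egrep 'pos|cont|wid'
python3 - <<'E'
from look import *
import pickle
st=env.get_state();im=save('wrist','w9'); pickle.dump(st,open('w9.pkl','wb'))
plan((448.2,-30.5,60),1.757,None)
cv2.imwrite('pics/w9c.png',cv2.cvtColor(cv2.resize(im[40:310,220:420],None,fx=3,fy=2.2,interpolation=cv2.INTER_CUBIC),cv2.COLOR_RGB2BGR))
E
```

```text
gripper_force: 30.0
position: [448.6, -30.3, 60.3]
contact_force: [-0.8, 0.1, -1.6]
grip_width: 24.5
yaw 1.755 q6 -0.41 turn -0.002 dp_cm -0.01 -0.03 0.03  w/o-turn dp -0.01 -0.03
```

View pics/w9c.png

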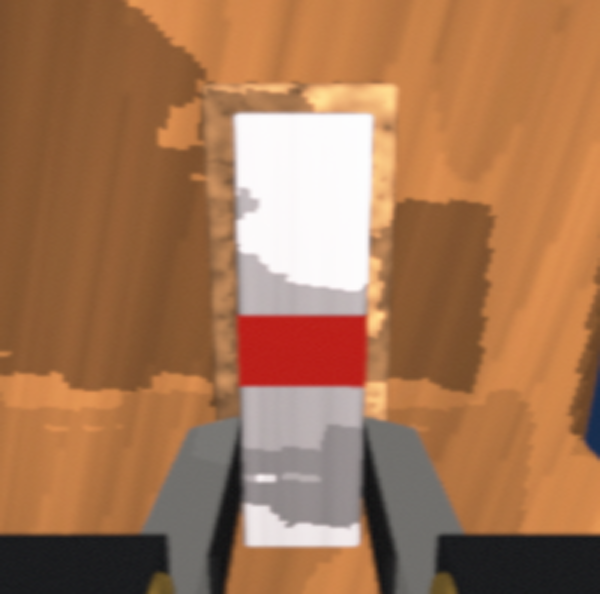

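```bash
python3 - <<'E'
from look import *
import pickle
np.set_printoptions(precision=1,suppress=True)
st=pickle.load(open('w9.pkl','rb'))
f=lambda u,v,z:p2w('wrist',(u/3+220,v/2.2+40),z,st)[0,:2]
ax=np.array([np.cos(1.757),np.sin(1.757)]);n=np.array([-ax[1],ax[0]]);o=st['position'][:2]
L=lambda p:((p-o)@ax,(p-o)@n)
for t,p in [('blk far',f(303,113,77.2)),('blk near',f(302,546,77.2)),('bl',f(234,120,77.2)),('br',f(372,120,77.2)),('bl2',f(246,540,77.2)),('br2',f(359,540,77.2)),('red',f(303,351,77.2)),('pad far',f(302,86,6)),('pl',f(206,100,6)),('pr',f(397,100,6)),('pl2',f(219,415,6)),('pr2',f(386,415,6)),('padc0',np.array([441.7,3.9]))]: print(t,np.round(L(p),1))
E
```

```text
blk far [94.1 -0.3]
blk near [-26.    0.1]
bl [92.6 12.1]
br [ 92.5 -12.6]
bl2 [-23.9  12.2]
br2 [-24.  -12.2]
red [34.1 -0.2]
pad far [108.6  -0.3]
pl [104.1  24.1]
pr [104.  -24.4]
pl2 [-12.9  24.2]
pr2 [-13.  -24.6]
padc0 [34.9  0.4]
```

```bash
python3 -m jog '[{"dp":[0,0,1.5],"turn":0},{"dp":[0,0,1.5],"turn":0},{"dp":[0,0,1],"turn":0},{"dp":[0,0,0.5],"turn":0},{"dp":[0,0,0],"turn":0}]' |tail -1;python3 -m jog '[{"dp":[0,0,0.2],"turn":0},{"dp":[0,0,0.2],"turn":0},{"dp":[0,0,0.1],"turn":0},{"dp":[0,0,0],"turn":0},{"dp":[0,0,0],"turn":0}]'|egrep 'pos|cont|wid'; python3 -m jog '[{"dp":[0,0,0],"turn":0},{"dp":[0,0,0],"turn":0},{"dp":[0,0,0],"turn":0}]'|egrep 'pos|cont|wid'
python3 -c "
from look import *
plan((448.2,-30.5,9.1),1.757,None)"
```

```text
gripper_force: 30.0
position: [448.4, -30.5, 10.2]
contact_force: [0.1, 0.3, -0.5]
grip_width: 24.8
position: [448.4, -30.4, 10.1]
contact_force: [0.2, 0.8, -2.3]
grip_width: 25.1
yaw 1.755 q6 -0.41 turn -0.002 dp_cm -0.00 -0.02 0.10  w/o-turn dp -0.00 -0.02
```

```bash
python3 -m jog '[{"dp":[0,0,0.08],"turn":0},{"dp":[0,0,0],"turn":0},{"dp":[0,0,0],"turn":0}]'|egrep 'pos|cont'; python3 -m jog '[{"dp":[0,0,0],"turn":0},{"dp":[0,0,0],"turn":0},{"dp":[0,0,0],"turn":0},{"dp":[0,0,0],"turn":0},{"dp":[0,0,0],"turn":0}]' 4.5|egrep 'pos|cont';python3 -m jog '[{"dp":[0,0,-3],"turn":0},{"dp":[0,0,-4],"turn":0},{"dp":[0,0,-4],"turn":0},{"dp":[0,0,-4],"turn":0},{"dp":[0,0,-3],"turn":0}]' 9|egrep 'pos|cont'
python3 -c "
from look import *
plan((470,310,200),0)
save('top','t3')"
```

```text
position: [448.4, -30.4, 9.2]
contact_force: [0.6, 0.4, -1.6]
position: [448.4, -30.4, 9.3]
contact_force: [-0.1, -1.1, -0.4]
position: [448.9, -30.5, 191.9]
contact_force: [0.5, -0.4, -0.7]
yaw 1.755 q6 -0.41 turn -1.387 dp_cm -2.11 34.05 -0.81  w/o-turn dp 33.09 8.31
```

```bash
python3 -m jog '[{"dp":[4.4,1,-1],"turn":0},{"dp":[4.4,1,-1],"turn":0},{"dp":[4.4,1,-1],"turn":0},{"dp":[4.4,1,-1],"turn":0},{"dp":[4.4,1,0],"turn":0}]'|tail -1;python3 -m jog '[{"dp":[3,1,0],"turn":0},{"dp":[0,1,0],"turn":0},{"dp":[0,0,0],"turn":0},{"dp":[0,0,0],"turn":0}]'|tail -1;python3 -m jog '[{"dp":[0,0,0],"turn":0},{"dp":[0,0,0],"turn":0},{"dp":[0,0,0],"turn":0},{"dp":[0,0,0],"turn":0}]'|egrep 'pos|cont'
cat > dies.py <<'E'
from look import *
import sys
np.set_printoptions(precision=1,suppress=True)
def dies(name,z=42):
    st=env.get_state();im=save('wrist',name)
    for A,c,r in blobs(im,(18,110,90),(36,255,255),40,(0,0,640,285)):
        x,y=map(int,c); hsv=cv2.cvtColor(im,cv2.COLOR_RGB2HSV)
        # die top = light, unsaturated region joined to the medallion
        m=((hsv[...,1]<50)&(hsv[...,2]>125)).astype(np.uint8); k=np.zeros_like(m); cv2.circle(k,(x,y),60,1,-1); m&=k
        n,l,s,cc=cv2.connectedComponentsWithStats(m)
        ids=[i for i in set(l[max(y-30,0):y+30,max(x-30,0):x+30].ravel())-{0} if s[i,4]>100]
        print('medal',A,c,p2w('wrist',c,z,st)[0,:2])
        for i in ids:
            rr=cv2.minAreaRect(np.argwhere(l==i)[:,::-1].astype(np.float32)); b=p2w('wrist',cv2.boxPoints(rr),z,st)[:,:2]
            d=b[1]-b[0]; print('  top',s[i,4],b.mean(0),np.linalg.norm(d),np.linalg.norm(b[2]-b[1]),'yaw mod pi/2 %.3f'%(np.arctan2(d[1],d[0])%(np.pi/2)))
dies(sys.argv[1])
E
python3 dies.py w10
```

```text
gripper_force: 0.0
gripper_force: 0.0
position: [471.4, 227.7, 229.4]
contact_force: [0.8, 0.3, 0.3]
medal 307 [340.5  45.3] [464.9 389.6]
  top 6947 [462.3 371. ] 91.57103958918036 134.27278299747152 yaw mod pi/2 1.349
medal 262 [397.9 119. ] [551.  322.4]
  top 10146 [550.9 318.4] 133.67850951096636 143.98386962497236 yaw mod pi/2 0.946
medal 265 [306.8 143.2] [445.5 273. ]
  top 6420 [456.  268.6] 148.2156558055103 122.14296361999432 yaw mod pi/2 1.472
```

View pics/w10.png

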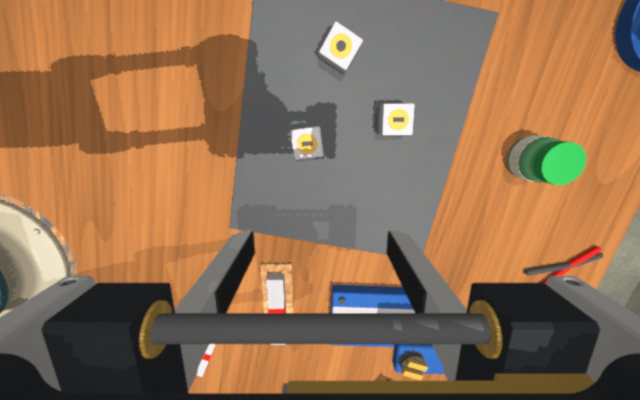

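```bash
python3 - <<'E'
import cv2
h=cv2.cvtColor(cv2.imread('pics/w10.png'),cv2.COLOR_BGR2HSV)
print(h[119,370:425,2].tolist());print(h[143,285:330,2].tolist(),h[143,285:330,1].tolist());print(h[45,310:370,2].tolist());print(h[10:80,341,2].tolist());print(h[95:145,398,2].tolist())
E
```

```text
[129, 123, 105, 87, 79, 73, 69, 70, 79, 93, 101, 109, 148, 217, 248, 252, 252, 252, 253, 254, 254, 254, 245, 187, 130, 117, 118, 118, 117, 118, 117, 117, 121, 155, 230, 253, 254, 254, 254, 253, 252, 251, 243, 206, 148, 130, 128, 128, 128, 127, 128, 128, 129, 129, 128]
[82, 82, 83, 82, 82, 90, 133, 207, 244, 250, 251, 252, 254, 254, 254, 252, 223, 149, 118, 115, 115, 116, 116, 116, 115, 111, 109, 140, 185, 198, 197, 193, 185, 183, 180, 172, 146, 108, 86, 82, 83, 83, 82, 83, 82] [3, 3, 3, 0, 3, 6, 8, 10, 4, 3, 5, 21, 97, 142, 145, 144, 130, 65, 13, 7, 7, 9, 7, 4, 9, 11, 33, 115, 160, 166, 161, 133, 72, 20, 9, 9, 9, 7, 3, 3, 0, 0, 0, 3, 3]
[129, 129, 129, 129, 129, 128, 127, 116, 93, 85, 88, 109, 164, 226, 247, 250, 250, 250, 251, 251, 252, 254, 254, 254, 254, 248, 190, 124, 114, 113, 113, 114, 114, 112, 121, 170, 236, 253, 254, 254, 254, 254, 253, 251, 251, 251, 251, 250, 247, 232, 188, 140, 128, 127, 127, 126, 126, 126, 126, 126]
[124, 124, 123, 124, 125, 124, 125, 125, 126, 126, 126, 126, 127, 132, 166, 224, 246, 250, 251, 251, 251, 251, 251, 252, 253, 254, 254, 254, 254, 250, 191, 123, 112, 111, 113, 114, 112, 113, 115, 117, 142, 218, 252, 254, 254, 254, 254, 253, 245, 250, 252, 253, 252, 252, 251, 248, 231, 179, 126, 106, 100, 91, 81, 89, 107, 112, 112, 112, 114, 117]
[128, 129, 128, 126, 118, 93, 82, 97, 162, 238, 252, 253, 253, 254, 254, 254, 254, 254, 254, 254, 254, 252, 200, 129, 117, 123, 178, 245, 254, 254, 254, 254, 254, 254, 254, 251, 252, 253, 252, 238, 160, 115, 114, 118, 125, 128, 130, 131, 131, 130]
```

```bash
cat > dies.py <<'E'
from look import *
import sys
np.set_printoptions(precision=1,suppress=True)
def dies(name,z=42,new=True):
    if new: st=env.get_state();im=save('wrist',name)
    hsv=cv2.cvtColor(im,cv2.COLOR_RGB2HSV); out=[]
    for A,c,r in blobs(im,(18,90,90),(36,255,255),40,(0,0,640,285)):
        x,y=map(int,c)
        m=((hsv[...,2]>155)&((hsv[...,1]<60)|(abs(hsv[...,0].astype(int)-26)<9))).astype(np.uint8); k=np.zeros_like(m); R=int(1.45*np.sqrt(A/np.pi)*1.6)+6
        cv2.circle(k,(x,y),R,1,-1); m&=k; m=cv2.morphologyEx(m,cv2.MORPH_OPEN,np.ones((3,3),np.uint8))
        rr=cv2.minAreaRect(np.argwhere(m>0)[:,::-1].astype(np.float32)); b=p2w('wrist',cv2.boxPoints(rr),z,st)[:,:2]
        d=b[1]-b[0]; w=p2w('wrist',c,z,st)[0,:2]
        print('medal',A,c,w,' top',b.mean(0),np.linalg.norm(d),np.linalg.norm(b[2]-b[1]),'yaw mod pi/2 %.3f'%(np.arctan2(d[1],d[0])%(np.pi/2)))
        out.append((w,b.mean(0),np.arctan2(d[1],d[0])%(np.pi/2)))
    return out
if __name__=='__main__': dies(sys.argv[1],float(sys.argv[2]) if len(sys.argv)>2 else 42)
E
python3 dies.py w11; python3 -c "
from look import *
plan((445.5,273,120))"
```

```text
medal 339 [340.5  45.5] [464.9 389.5]  top [464.9 389.4] 38.10362650473367 40.191811984254514 yaw mod pi/2 1.116
medal 286 [398.  119.2] [551.1 322.4]  top [551.1 322.3] 38.8650424246405 38.11094495725324 yaw mod pi/2 0.183
medal 284 [306.6 143.3] [445.3 273. ]  top [444.4 273.4] 36.5514289370385 36.59810469724233 yaw mod pi/2 0.291
yaw 1.754 q6 0.13 turn 0.000 dp_cm 4.90 -1.72 10.93  w/o-turn dp 4.90 -1.72
```

```bash
python3 -m jog '[{"dp":[2.45,-0.86,3],"turn":0},{"dp":[2.45,-0.86,3],"turn":0},{"dp":[0,0,3],"turn":0},{"dp":[0,0,2],"turn":0},{"dp":[0,0,0],"turn":-0.115}]' 7|tail -1;for i in 1 2;do python3 -m jog '[{"dp":[0,0,0],"turn":0},{"dp":[0,0,0],"turn":0},{"dp":[0,0,0],"turn":0},{"dp":[0,0,0],"turn":0}]'|egrep 'pos';done
python3 - <<'E'
from dies import *
o=dies('w12'); w,b,y=min(o,key=lambda a:abs(a[0]-[445,273]).sum())
plan((*((w+b)/2),12),y+np.pi/2)
E
```

```text
gripper_force: 0.0
position: [446.0, 273.3, 119.8]
position: [445.6, 273.2, 119.3]
medal 607 [383.7  86.7] [465.  389.5]  top [465.  389.4] 38.8963344360738 38.34697565556393 yaw mod pi/2 1.180
medal 482 [445.5 190.6] [551.4 322.2]  top [551.3 322.2] 39.16841479408683 40.59506534355701 yaw mod pi/2 0.291
medal 471 [320.2 206.9] [445.2 272.9]  top [445.5 273. ] 37.797650563384046 38.44660070972151 yaw mod pi/2 0.299
yaw 1.870 q6 0.12 turn 0.000 dp_cm -0.02 -0.03 10.73  w/o-turn dp -0.02 -0.03
```

```bash
python3 -m jog '[{"dp":[0,0,3.5],"turn":0},{"dp":[0,0,3],"turn":0},{"dp":[0,0,2],"turn":0},{"dp":[0,0,1.2],"turn":0},{"dp":[0,0,0.9],"turn":0}]'|tail -1;python3 -m jog '[{"dp":[0,0,0],"turn":0},{"dp":[0,0,0],"turn":0},{"dp":[0,0,0],"turn":0},{"dp":[0,0,0],"turn":0}]'|egrep 'pos|cont';python3 -m jog '[{"dp":[0,0,0],"turn":0},{"dp":[0,0,0],"turn":0},{"dp":[0,0,0],"turn":0},{"dp":[0,0,0],"turn":0},{"dp":[0,0,0],"turn":0}]' 2.5;python3 -m jog '[{"dp":[0,0,0],"turn":0},{"dp":[0,0,0],"turn":0},{"dp":[0,0,-3],"turn":0},{"dp":[0,0,-4],"turn":0},{"dp":[0,0,-4],"turn":0}]';python3 -m jog '[{"dp":[0,0,-3],"turn":0.14},{"dp":[0,0,0],"turn":0.141},{"dp":[0,0,0],"turn":0}]'|egrep 'pos|cont'; python3 -c "
from look import *
plan((540.5,-389,80),1.589)"
```

```text
gripper_force: 0.0
position: [446.2, 273.5, 14.1]
contact_force: [0.3, 0.1, 0.3]
t: 46.5
position: [445.6, 273.2, 13.2]
ee_rot: [[-0.295, 0.956, 0.0], [0.956, 0.295, -0.0], [-0.0, 0.0, -1.0]]
contact_force: [-0.3, -0.6, 0.0]
grip_width: 37.6
gripper_force: 30.0
t: 47.0
position: [444.4, 272.7, 123.3]
ee_rot: [[-0.295, 0.956, -0.003], [0.956, 0.295, -0.001], [-0.0, -0.003, -1.0]]
contact_force: [1.4, 0.3, -2.4]
grip_width: 37.5
gripper_force: 30.0
position: [445.5, 273.2, 153.8]
contact_force: [-0.3, -0.2, -3.2]
yaw 1.589 q6 0.40 turn 0.000 dp_cm -66.38 8.29 7.38  w/o-turn dp -66.38 8.28
```

```bash
for i in 1 2;do python3 -m jog '[{"dp":[-4.74,0.592,0],"turn":0},{"dp":[-4.74,0.592,0],"turn":0},{"dp":[-4.74,0.592,0],"turn":0},{"dp":[-4.74,0.592,0],"turn":0},{"dp":[-4.74,0.592,0],"turn":0}]'|egrep 'pos';done;python3 -m jog '[{"dp":[-4.74,0.592,0],"turn":0},{"dp":[-4.74,0.592,0],"turn":0},{"dp":[-4.74,0.592,0],"turn":0},{"dp":[-4.74,0.592,0],"turn":0},{"dp":[0,0,0],"turn":0}]'|egrep 'pos'; for i in 1 2;do python3 -m jog '[{"dp":[0,0,3],"turn":0},{"dp":[0,0,0],"turn":0},{"dp":[0,0,0],"turn":0},{"dp":[0,0,0],"turn":0},{"dp":[0,0,0],"turn":0}]'|egrep 'pos';done
cat > places.py <<'E'
from look import *
import sys
np.set_printoptions(precision=1,suppress=True)
st=env.get_state();im=save('wrist',sys.argv[1])
for a,c,r in blobs(im,(0,0,185),(180,40,255),200,(100,20,540,275)):
    b=p2w('wrist',cv2.boxPoints(r),20,st)[:,:2];d=b[1]-b[0];print('white',a,c,p2w('wrist',c,20,st)[0,:2],np.linalg.norm(d),np.linalg.norm(b[2]-b[1]),'%.3f'%(np.arctan2(d[1],d[0])%(np.pi/2)))
E
python3 places.py w13;python3 -c "
from look import *
plan((540.5,-389,28),1.589)"
```

```text
position: [478.1, 35.1, 151.8]
position: [512.1, -201.1, 151.6]
position: [539.9, -395.4, 150.3]
position: [541.0, -388.7, 124.6]
position: [541.1, -389.4, 94.7]
white 13950 [332.6  95.6] [ 549.6 -291.2] 149.64097400456237 106.56203054011993 1.444
white 224 [536.6 117.7] [ 724.4 -305.7] 5.031976415073164 36.11120590144163 0.018
white 895 [320.7 198.5] [ 541.3 -380.7] 23.119418253527645 38.37333450053097 1.568
white 210 [370.3 217.1] [ 588.3 -398.1] 26.12630699989278 16.978337945422503 0.018
yaw 1.589 q6 -0.75 turn -0.000 dp_cm 0.03 -0.04 6.66  w/o-turn dp 0.03 -0.04
```

```bash
cat >> places.py <<'E'
print('tight')
for a,c,r in blobs(im,(0,0,228),(180,30,255),300,(100,0,540,275)):
    b=p2w('wrist',cv2.boxPoints(r),20,st)[:,:2];d=b[1]-b[0];print('white',a,c,p2w('wrist',c,20,st)[0,:2],np.linalg.norm(d),np.linalg.norm(b[2]-b[1]),'%.3f'%(np.arctan2(d[1],d[0])%(np.pi/2)))
E
python3 places.py w14 | sed -n '/tight/,$p'
```

```text
tight
white 2628 [319.9  40.4] [ 538.1 -250. ] 37.300886686004006 37.79145529381542 0.019
white 2266 [319.8 101.8] [ 538.8 -296.2] 37.81764940180006 38.2303594978737 0.018
white 309 [321.4 139.8] [ 540.8 -327.5] 9.756177130625383 34.78868179600601 1.540
```

```bash
python3 -m jog '[{"dp":[0.08,-0.05,2],"turn":0},{"dp":[0,0,2],"turn":0},{"dp":[0,0,1.5],"turn":0},{"dp":[0,0,0.5],"turn":0},{"dp":[0,0,0],"turn":0}]'|egrep 'pos|cont';python3 -m jog '[{"dp":[0,0,0.3],"turn":0},{"dp":[0,0,0],"turn":0},{"dp":[0,0,0],"turn":0},{"dp":[0,0,0],"turn":0},{"dp":[0,0,0],"turn":0}]'|egrep 'pos|cont';python3 -c "
from look import *
plan((540.5,-388.6,27.4),1.589)"
```

```text
position: [539.6, -387.8, 32.9]
contact_force: [0.5, 1.0, -1.6]
position: [540.0, -388.1, 30.7]
contact_force: [0.3, -0.1, -2.5]
yaw 1.589 q6 -0.75 turn -0.000 dp_cm -0.05 0.05 0.33  w/o-turn dp -0.05 0.05
```

```bash
python3 -m jog '[{"dp":[-0.04,0.05,0.15],"turn":0},{"dp":[0,0,0.14],"turn":0},{"dp":[0,0,0],"turn":0},{"dp":[0,0,0],"turn":0},{"dp":[0,0,0],"turn":0}]'|egrep 'pos|cont';python3 -m jog '[{"dp":[0,0,0.04],"turn":0},{"dp":[0,0,0],"turn":0},{"dp":[0,0,0],"turn":0}]'|egrep 'pos|cont';python3 -m jog '[{"dp":[0,0,0],"turn":0},{"dp":[0,0,0],"turn":0},{"dp":[0,0,0],"turn":0},{"dp":[0,0,0],"turn":0},{"dp":[0,0,0],"turn":0}]' 6.5|egrep 'pos|cont|wid'; python3 -m jog '[{"dp":[0,0,-2],"turn":0},{"dp":[0,0,-3],"turn":0},{"dp":[0,0,-4],"turn":0},{"dp":[0,0,-3.5],"turn":0},{"dp":[0,0,0],"turn":0}]'|egrep 'pos|cont'; python3 dies.py w15 56; python3 -c "
from look import *
plan((551.2,322.2,150),0.24)
plan((551.2,322.2,150))"
```

```text
position: [540.3, -388.4, 27.3]
contact_force: [-0.3, -0.2, -2.4]
position: [540.3, -388.4, 27.3]
contact_force: [-0.4, 0.6, 0.6]
position: [540.5, -388.5, 27.0]
contact_force: [0.3, -0.1, 0.1]
grip_width: 64.9
position: [543.1, -390.8, 158.2]
contact_force: [0.6, -0.1, 0.3]
medal 411 [316.3 196.3] [ 539.8 -388.3]  top [ 539.5 -388.4] 62.136097428431626 36.090818369305715 yaw mod pi/2 0.016
yaw 1.589 q6 -0.75 turn 1.349 dp_cm 17.83 -68.92 0.51  w/o-turn dp 71.15 2.23
yaw 1.589 q6 -0.75 turn 0.000 dp_cm 71.15 2.23 0.51  w/o-turn dp 71.15 2.23
```

```bash
for i in 1 2 3;do python3 -m jog '[{"dp":[4.74,0.15,0],"turn":0},{"dp":[4.74,0.15,0],"turn":0},{"dp":[4.74,0.15,0],"turn":0},{"dp":[4.74,0.15,0],"turn":0},{"dp":[4.74,0.15,0],"turn":0}]'|egrep 'pos';done; python3 -m jog '[{"dp":[0,0,1.5],"turn":-0.1},{"dp":[0,0,1.5],"turn":-0.1},{"dp":[0,0,0],"turn":0},{"dp":[0,0,0],"turn":0},{"dp":[0,0,0],"turn":0}]' 7|egrep 'pos';python3 -m jog '[{"dp":[0,0,0],"turn":0},{"dp":[0,0,0],"turn":0},{"dp":[0,0,0],"turn":0},{"dp":[0,0,0],"turn":0},{"dp":[0,0,0],"turn":0}]'|egrep 'pos'
python3 - <<'E'
from dies import *
o=dies('w16'); w,b,y=min(o,key=lambda a:abs(a[0]-[551,322]).sum())
plan((*((w+b)/2),13),y+np.pi/2)
E
```

```text
position: [542.2, -149.1, 150.2]
position: [545.3, 87.6, 150.3]
position: [548.7, 324.3, 150.0]
position: [550.3, 322.6, 122.1]
position: [550.1, 322.9, 122.1]
medal 573 [241.1 114.3] [464.7 389.2]  top [464.9 389.6] 38.079741824975514 36.508166988382285 yaw mod pi/2 1.179
medal 446 [321.1 206.6] [550.8 322.2]  top [550.6 322.4] 37.27907336666078 37.83043473606514 yaw mod pi/2 0.218
yaw 1.789 q6 0.20 turn 0.000 dp_cm -0.07 0.05 10.90  w/o-turn dp -0.07 0.05
```

Pick die B and carry to place 2.

```bash
python3 -m jog '[{"dp":[-0.05,0.05,3.5],"turn":0},{"dp":[0,0,3],"turn":0},{"dp":[0,0,2.2],"turn":0},{"dp":[0,0,1.3],"turn":0},{"dp":[0,0,0.8],"turn":0}]'|tail -1;python3 -m jog '[{"dp":[0,0,0],"turn":0},{"dp":[0,0,0],"turn":0},{"dp":[0,0,0],"turn":0},{"dp":[0,0,0],"turn":0},{"dp":[0,0,0],"turn":0}]'|egrep 'pos|cont';python3 -m jog '[{"dp":[0,0,0],"turn":0},{"dp":[0,0,0],"turn":0},{"dp":[0,0,0],"turn":0},{"dp":[0,0,0],"turn":0},{"dp":[0,0,0],"turn":0}]' 2.5|egrep 'pos|wid';python3 -m jog '[{"dp":[0,0,0],"turn":0},{"dp":[0,0,0],"turn":0},{"dp":[0,0,-3],"turn":0},{"dp":[0,0,-4],"turn":0},{"dp":[0,0,-4],"turn":0}]';python3 -m jog '[{"dp":[0,0,-4.5],"turn":0.1},{"dp":[0,0,0],"turn":0.1},{"dp":[0,0,0],"turn":0},{"dp":[0,0,0],"turn":0}]'|egrep 'pos|cont'; python3 -c "
from look import *
plan((539.7,-342.6,80),1.589)"
```

```text
gripper_force: 0.0
position: [551.0, 322.7, 14.7]
contact_force: [0.3, 0.4, -0.7]
position: [550.8, 322.6, 13.9]
grip_width: 37.9
t: 57.3
position: [549.3, 321.9, 123.5]
ee_rot: [[-0.216, 0.976, -0.004], [0.976, 0.216, -0.002], [-0.001, -0.004, -1.0]]
contact_force: [0.9, 1.4, -3.7]
grip_width: 38.0
gripper_force: 29.9
position: [549.2, 321.9, 167.3]
contact_force: [-0.1, 0.7, -4.0]
yaw 1.591 q6 0.40 turn 0.002 dp_cm -66.42 -2.16 8.73  w/o-turn dp -66.42 -2.29
```

```bash
for i in 1 2;do python3 -m jog '[{"dp":[-4.74,-0.16,0],"turn":0},{"dp":[-4.74,-0.16,0],"turn":0},{"dp":[-4.74,-0.16,0],"turn":0},{"dp":[-4.74,-0.16,0],"turn":0},{"dp":[-4.74,-0.16,0],"turn":0}]'|egrep 'pos';done;python3 -m jog '[{"dp":[-4.74,-0.16,0],"turn":0.002},{"dp":[-4.74,-0.16,0],"turn":0},{"dp":[-4.74,-0.16,0],"turn":0},{"dp":[-4.74,-0.16,0],"turn":0},{"dp":[0,0,0],"turn":0}]'|egrep 'pos'; for i in 1 2;do python3 -m jog '[{"dp":[0,0,3],"turn":0},{"dp":[0,0,3],"turn":0},{"dp":[0,0,0],"turn":0},{"dp":[0,0,0],"turn":0},{"dp":[0,0,0],"turn":0}]'|egrep 'pos';done
python3 -m jog '[{"dp":[0,0,0],"turn":0},{"dp":[0,0,0],"turn":0},{"dp":[0,0,0],"turn":0},{"dp":[0,0,0],"turn":0},{"dp":[0,0,0],"turn":0}]'|egrep pos
python3 -c "
from look import *
plan((539.7,-342.5,28),1.589)"
```

```text
position: [545.1, 83.6, 166.9]
position: [541.5, -153.0, 166.9]
position: [538.5, -347.9, 166.1]
position: [540.7, -341.6, 110.1]
position: [541.6, -342.5, 51.4]
position: [539.9, -341.4, 49.1]
yaw 1.587 q6 -0.69 turn -0.002 dp_cm -0.11 -0.02 2.11  w/o-turn dp -0.11 -0.02
```

```bash
python3 -m jog '[{"dp":[-0.06,-0.02,1],"turn":0},{"dp":[0,0,0.6],"turn":0},{"dp":[0,0,0],"turn":0},{"dp":[0,0,0],"turn":0},{"dp":[0,0,0],"turn":0}]'|egrep 'pos|cont';python3 -m jog '[{"dp":[0,0,0.2],"turn":0},{"dp":[0,0,0],"turn":0},{"dp":[0,0,0],"turn":0},{"dp":[0,0,0],"turn":0},{"dp":[0,0,0],"turn":0}]'|egrep 'pos|cont';python3 -c "
from look import *
plan((539.7,-342.5,28),1.589)"
```

```text
position: [539.9, -342.1, 33.0]
contact_force: [0.6, 0.4, -4.0]
position: [539.8, -342.0, 31.1]
contact_force: [-0.1, -0.7, -4.5]
yaw 1.587 q6 -0.69 turn -0.002 dp_cm -0.05 -0.01 0.31  w/o-turn dp -0.05 -0.01
```

```bash
python3 -m jog '[{"dp":[-0.05,0,0.15],"turn":0},{"dp":[0,0,0.14],"turn":0},{"dp":[0,0,0],"turn":0},{"dp":[0,0,0],"turn":0},{"dp":[0,0,0],"turn":0}]'|egrep 'pos|cont';python3 -m jog '[{"dp":[0,0,0.04],"turn":0},{"dp":[0,0,0],"turn":0},{"dp":[0,0,0],"turn":0}]'|egrep 'pos|cont';python3 -m jog '[{"dp":[0,0,0],"turn":0},{"dp":[0,0,0],"turn":0},{"dp":[0,0,0],"turn":0},{"dp":[0,0,0],"turn":0},{"dp":[0,0,0],"turn":0}]' 6.5|egrep 'pos|cont|wid'; python3 -m jog '[{"dp":[0,0,-2],"turn":0},{"dp":[0,0,-3],"turn":0},{"dp":[0,0,-4],"turn":0},{"dp":[0,0,-3.5],"turn":0},{"dp":[0,0,0],"turn":0}]'|egrep 'pos|cont'; python3 dies.py w17 56; python3 -c "
from look import *
plan((464.8,389.4,150))"
```

```text
position: [539.6, -342.5, 28.0]
contact_force: [0.1, -0.4, -2.9]
position: [539.7, -342.5, 27.9]
contact_force: [-0.2, 0.7, -1.1]
position: [539.8, -342.6, 27.8]
contact_force: [0.1, -0.7, 0.6]
grip_width: 64.6
position: [542.6, -344.7, 158.6]
contact_force: [0.2, 0.4, -0.2]
medal 406 [316.2 196.7] [ 539.1 -342.7]  top [ 539.1 -350.7] 62.30397705051172 50.76486341517834 yaw mod pi/2 0.014
medal 364 [316.2 237.7] [ 539.7 -388.2]  top [ 540.5 -380.6] 57.92899679642984 51.45712920739655 yaw mod pi/2 0.013
yaw 1.587 q6 -0.69 turn 0.000 dp_cm 73.42 -6.47 0.57  w/o-turn dp 73.42 -6.47
```

```bash
for i in 1 2 3;do python3 -m jog '[{"dp":[4.7,-0.41,0],"turn":0},{"dp":[4.7,-0.41,0],"turn":0},{"dp":[4.7,-0.41,0],"turn":0},{"dp":[4.7,-0.41,0],"turn":0},{"dp":[4.7,-0.41,0],"turn":0}]'|egrep 'pos';done; python3 -m jog '[{"dp":[2.9,-0.32,0],"turn":0},{"dp":[0,0,1.5],"turn":0.14},{"dp":[0,0,1.5],"turn":0.14},{"dp":[0,0,0],"turn":0.127},{"dp":[0,0,0],"turn":0}]' 7|egrep 'pos';python3 -m jog '[{"dp":[0,0,0],"turn":0},{"dp":[0,0,0],"turn":0},{"dp":[0,0,0],"turn":0},{"dp":[0,0,0],"turn":0},{"dp":[0,0,0],"turn":0}]'|egrep 'pos'
python3 - <<'E'
from dies import *
o=dies('w18'); w,b,y=min(o,key=lambda a:abs(a[0]-[465,389]).sum())
plan((*((w+b)/2),13),y)
E
```

```text
position: [513.8, -105.8, 151.0]
position: [489.6, 128.5, 151.2]
position: [465.4, 362.8, 150.8]
position: [461.9, 389.7, 120.2]
position: [463.4, 390.4, 122.8]
medal 437 [322.4 206.2] [465.1 389. ]  top [464.5 389.6] 36.45238998393553 36.89604536050112 yaw mod pi/2 1.180
yaw 1.180 q6 0.98 turn -0.000 dp_cm -0.04 0.17 10.98  w/o-turn dp -0.04 0.17
```

```bash
python3 -m jog '[{"dp":[-0.03,0.15,3.5],"turn":0},{"dp":[0,0,3],"turn":0},{"dp":[0,0,2.2],"turn":0},{"dp":[0,0,1.3],"turn":0},{"dp":[0,0,0.8],"turn":0}]'|tail -1;python3 -m jog '[{"dp":[0,0,0],"turn":0},{"dp":[0,0,0],"turn":0},{"dp":[0,0,0],"turn":0},{"dp":[0,0,0],"turn":0},{"dp":[0,0,0],"turn":0}]'|egrep 'pos|cont';python3 -m jog '[{"dp":[0,0,0],"turn":0},{"dp":[0,0,0],"turn":0},{"dp":[0,0,0],"turn":0},{"dp":[0,0,0],"turn":0},{"dp":[0,0,0],"turn":0}]' 2.5|egrep 'pos|wid';python3 -m jog '[{"dp":[0,0,0],"turn":0},{"dp":[0,0,0],"turn":0},{"dp":[0,0,-3],"turn":0},{"dp":[0,0,-4],"turn":0},{"dp":[0,0,-4],"turn":0}]';python3 -m jog '[{"dp":[0,0,-4.5],"turn":-0.14},{"dp":[0,0,0],"turn":-0.14},{"dp":[0,0,0],"turn":-0.13},{"dp":[0,0,0],"turn":0},{"dp":[0,0,0],"turn":0}]'|egrep 'pos|cont'; python3 -c "
from look import *
plan((538.9,-296.4,80),1.589)"
```

```text
gripper_force: 0.0
position: [464.9, 389.8, 15.4]
contact_force: [0.2, 0.3, -0.1]
position: [464.7, 389.4, 14.6]
grip_width: 37.5
t: 68.1
position: [463.2, 388.8, 124.1]
ee_rot: [[0.381, 0.924, -0.004], [0.924, -0.381, -0.002], [-0.003, -0.003, -1.0]]
contact_force: [0.6, 0.9, -4.3]
grip_width: 37.7
gripper_force: 29.8
position: [463.8, 389.1, 168.5]
contact_force: [0.1, -0.2, -4.1]
yaw 1.587 q6 0.57 turn -0.002 dp_cm -68.68 6.26 8.85  w/o-turn dp -68.67 6.39
```

```bash
for i in 1 2 3;do python3 -m jog '[{"dp":[-4.58,0.425,0],"turn":0},{"dp":[-4.58,0.425,0],"turn":0},{"dp":[-4.58,0.425,0],"turn":0},{"dp":[-4.58,0.425,0],"turn":0},{"dp":[-4.58,0.425,0],"turn":0}]'|egrep 'pos';done; for i in 1 2;do python3 -m jog '[{"dp":[0,0,3],"turn":0},{"dp":[0,0,3],"turn":0},{"dp":[0,0,0],"turn":0},{"dp":[0,0,0],"turn":0},{"dp":[0,0,0],"turn":0}]'|egrep 'pos';done
python3 -m jog '[{"dp":[0,0,0],"turn":0},{"dp":[0,0,0],"turn":0},{"dp":[0,0,0],"turn":0},{"dp":[0,0,0],"turn":0},{"dp":[0,0,0],"turn":0}]'|egrep pos
python3 -c "
from look import *
plan((538.9,-296.4,28.8),1.589)"
```

```text
position: [489.6, 159.3, 169.0]
position: [515.3, -69.3, 169.1]
position: [541.0, -297.8, 168.8]
position: [542.5, -296.5, 111.2]
position: [543.2, -297.1, 52.2]
position: [541.3, -296.2, 49.8]
yaw 1.590 q6 -0.63 turn 0.001 dp_cm -0.02 -0.24 2.10  w/o-turn dp -0.02 -0.24
```

```bash
python3 -m jog '[{"dp":[-0.01,-0.2,1],"turn":0},{"dp":[0,0,0.6],"turn":0},{"dp":[0,0,0],"turn":0},{"dp":[0,0,0],"turn":0},{"dp":[0,0,0],"turn":0}]'|egrep 'pos|cont';python3 -m jog '[{"dp":[0,0,0.2],"turn":0},{"dp":[0,0,0],"turn":0},{"dp":[0,0,0],"turn":0},{"dp":[0,0,0],"turn":0},{"dp":[0,0,0],"turn":0}]'|egrep 'pos|cont';python3 -c "
from look import *
plan((538.9,-296.4,28.8),1.589)"
```

```text
position: [539.5, -296.4, 33.7]
contact_force: [0.2, -0.3, -3.9]
position: [539.4, -296.3, 31.8]
contact_force: [-0.8, 1.1, -5.3]
yaw 1.590 q6 -0.63 turn 0.001 dp_cm -0.01 -0.05 0.30  w/o-turn dp -0.01 -0.05
```

```bash
python3 -m jog '[{"dp":[-0.01,-0.05,0.15],"turn":0},{"dp":[0,0,0.14],"turn":0},{"dp":[0,0,0],"turn":0},{"dp":[0,0,0],"turn":0},{"dp":[0,0,0],"turn":0}]'|egrep 'pos|cont';python3 -m jog '[{"dp":[0,0,0.05],"turn":0},{"dp":[0,0,0],"turn":0},{"dp":[0,0,0],"turn":0}]'|egrep 'pos|cont';python3 -m jog '[{"dp":[0,0,0],"turn":0},{"dp":[0,0,0],"turn":0},{"dp":[0,0,0],"turn":0},{"dp":[0,0,0],"turn":0},{"dp":[0,0,0],"turn":0}]' 6.5|egrep 'pos|cont|wid'; python3 -m jog '[{"dp":[0,0,-2],"turn":0},{"dp":[0,0,-3],"turn":0},{"dp":[0,0,-4],"turn":0},{"dp":[0,0,-4],"turn":0},{"dp":[0,0,-4],"turn":0}]'|egrep 'pos|cont';  python3 -m jog '[{"dp":[0,0,0],"turn":0},{"dp":[0,0,0],"turn":0},{"dp":[0,0,0],"turn":0},{"dp":[0,0,0],"turn":0},{"dp":[0,0,0],"turn":0}]'|egrep pos; python3 dies.py w19 56
python3 -m jog '[{"dp":[4.5,-1.5,-1],"turn":0},{"dp":[4.5,-1.5,-1],"turn":0},{"dp":[4.5,0,-1],"turn":0},{"dp":[4.5,0,-1],"turn":0},{"dp":[4.5,0,0],"turn":0}]'|egrep pos; python3 -m jog '[{"dp":[0,0,0],"turn":0},{"dp":[0,0,0],"turn":0},{"dp":[0,0,0],"turn":0},{"dp":[0,0,0],"turn":0},{"dp":[0,0,0],"turn":0}]'|egrep pos; python3 - <<'E'
from look import *
np.set_printoptions(precision=2,suppress=True)
st=env.get_state();im=save('wrist','w20')
def show(t,lo,hi,z,a=40,roi=(0,0,640,285)):
    for A,c,r in blobs(im,lo,hi,a,roi):
        b=p2w('wrist',cv2.boxPoints(r),z,st)[:,:2];d=max([b[1]-b[0],b[2]-b[1]],key=np.linalg.norm)
        print(t,A,c,p2w('wrist',c,z,st)[0,:2],np.linalg.norm(d),'%.3f'%(np.arctan2(d[1],d[0])%np.pi))
show('red',(0,180,90),(6,255,255),26);show('red',(174,180,90),(180,255,255),26)
show('brass',(18,110,100),(34,255,255),117);show('orange',(8,215,190),(16,255,255),146)
E
```

```text
position: [538.8, -296.4, 28.7]
contact_force: [0.1, 0.6, -3.6]
position: [538.8, -296.4, 28.6]
contact_force: [-1.3, 0.7, -1.2]
position: [539.0, -296.5, 28.4]
contact_force: [0.8, -1.3, 0.3]
grip_width: 65.0
position: [538.7, -296.2, 199.8]
contact_force: [-0.5, 0.4, -1.0]
position: [538.2, -296.0, 196.7]
medal 295 [320.9 190.9] [ 538.5 -296.6]  top [ 538.3 -302.6] 62.70104471860679 53.07289878362936 yaw mod pi/2 0.139
medal 299 [320.9 228.8] [ 539.4 -343.4]  top [ 538.3 -342.7] 62.92295817359554 67.94849188314737 yaw mod pi/2 0.020
medal 263 [320.7 263.2] [ 540.1 -389.2]  top [ 539.  -379.9] 62.870977124563204 51.702939620876734 yaw mod pi/2 0.020
position: [504.9, -70.6, 239.4]
position: [504.6, -73.2, 237.9]
red 478 [604.44  23.06] [843.73 122.38] 61.489506594882506 1.014
red 274 [274.35 119.32] [442.65   3.79] 26.230464015313302 0.188
red 113 [204.   200.35] [ 339.49 -108.97] 21.29463626723753 2.984
red 116 [174.42 265.42] [ 284.52 -213.17] 28.680945174441725 1.131
brass 253 [451.55  96.56] [632.44  29.36] 26.796748261912082 2.977
brass 242 [447.24 111.89] [630.21  14.83] 27.032204560591385 2.991
orange 260 [476.82 276.41] [ 673.24 -153.09] 23.114323423776206 0.948
```

```bash
python3 -c "
from cell import env
print(env.finish_job())"
```

```text
the job is handed in; nothing more can be done
None
```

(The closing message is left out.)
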